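# Press both rows of tube caps home, turning the rack between passes

### The arm

A 6-joint arm with a two-finger parallel gripper is mounted at the origin on the work surface. World frame = base frame: x ahead of the robot, y to its left, z up, the work surface at z = 0. Lengths are in mm, angles in degrees, forces in N, time in s.
With the tool pointing down it reaches from about 300 to 850 mm from the base axis. Payload 4.2 kg.
Tool frame: the origin (TCP) lies at the very end of the fingers, on their centre line; the grasp point (between the pads) lies 19 mm behind it; z points along the fingers, y is the line along which they close (so a half turn about z gives the same grasp; the last joint's range is limited). The gripper opens to 91 mm and grips with 3 to 60 N. Pads are 32 mm wide; open, the fingers measure 118 mm over their backs; the gripper's body (76 mm by 178 mm) begins 60 mm behind the grasp point.
Start: joints at [63.14, 18.312, 89.639, -0, 72.044, -1.146], TCP at [249.49, 518.075, 177.676] pointing down, gripper open.
Joint ranges: [-177.97, 177.97], [-48.28, 115.42], [12.27, 149.76], [-77.06, 257.06], [2.81, 150.46], [-146.56, 146.56]. Speed limits (degrees/s): [147.25, 147.25, 180, 180, 180, 180].

### API

Orientations are given as [roll, pitch, yaw] about the fixed x, y, z axes, in that order (R = Rz(yaw) Ry(pitch) Rx(roll)).
In Python, from workcell import env, grab_frame gives the robot as it stands. The module is installed in compiled form; this text tells all that it offers.
- The arm moves only by the tool move_arm, never from a script. Its argument "plan" is a list of rows, each an object of numbers: "tx", "ty", "tz": the shift along the tool's x, y, z in cm; "wx", "wy", "wz": the turn, a rotation vector about the tool's x, y, z in rad. In form: [{"tx": .., "ty": .., "tz": .., "wx": .., "wy": .., "wz": ..}, ...]. A call has 1 to 12 rows; each row shifts and turns the commanded pose from where the row before left it, along the tool's axes as they then stand; what a row does not reach is not made up. A row lasts 1/12 s, in which the tool goes at most 41.7 mm and 7.16 degrees, less where a joint would pass 70% of its speed; a pose out of reach is approached as far as the arm can. A call is refused whole if a number of a shift passes 4.17 or a number of a turn 0.125, either way. A call with a gripper value outside its range is refused whole. "gripper" is the finger opening in cm, from 0 to 9.12, set as the call begins (left out, the last holds). The fingers move at their own pace and stop on an object; "force" is the grip in N (left out, the last holds). Time passes only in rows, so rows that do not move let the fingers close. It gives the time, the measured TCP pose, the force, the opening and the grip force at its end, in the units of the state.
- env.state(): the state, without advancing time (a new reading comes with each control period).
- grab_frame(name): name is "side" or "top" or "wrist"; returns a dict with "color" (420x560x3 uint8, red, green, blue), "vfov" (degrees; the focal length in pixels is half the picture's height over the tangent of half this angle, whatever the lens; pixels are square), "cx", "cy" (the principal point, pixels), "view" (4x4, takes a point from world to camera coordinates). Camera axes: x right, y up, looking along -z (the intrinsics and any distortion apply to the point x, -y, -z); pixel columns grow to the right and rows downward; lengths in mm; the calibration is good to about 2 mm. A picture is of the moment at which its call begins. There is no depth.
- env.job_done(): hands the job in; it is judged then, once.
The state is a dict: "time_s": time; "qpos": joint angles; "qvel": joint speeds; "effort": joint torques, N m; "ee_pos": TCP position; "ee_rot": TCP orientation; "force": force on the tool from outside, world axes, zero at the start; "torque": the same for the moment, N m; "gripper_width": finger opening in mm; "gripper_force": force on a finger pad.
Only numpy, scipy, OpenCV 4.12 (cv2) and the standard library are available. Lean on these libraries where they do the work, as an engineer would, in place of code of your own. Each camera call takes 0.05 s, during which the arm holds its last target. There are 200 camera calls.

### The job

Press the caps of both rows of tubes fully home with the bench press: stand the rack on the press's plate with one loaded side square against the bent stop, pull the lever down as far as it goes, then turn the rack half round so that the other row comes against the stop and press that too. Leave the rack standing in the press against the stop, with the lever back up, and do not knock the tub or the bottle.

Things in the scene. Friction and masses are not known exactly. Their poses are not given: they have to be found in the camera images.
- press: white and grey capping press, fixed, on a base plate 8 mm thick reaching from x = -170 to +140 mm, 205 mm wide. Origin: at bench level under the middle of the stop's front face; x points away from the side where the rack stands, y left, z up. The stop is a bent steel bracket 138 mm wide (as wide as the rack), face upright in the plane x = 0, from 8 to 55 mm high
- shaft (a point): middle of the press's cross shaft (axis along the press's y), at x = +85, z = 125 mm in the press's frame; the pressing bar and the hand lever are fixed to it and swing about it
- bar (a point): middle of the pressing bar, a round black bar 16 mm thick, 160 mm long along the press's y. At rest its underside is 126 mm above the bench, at lever = 0.30 it is 95 mm; it stays at x = -17 mm in the press's frame, so that it meets only the row of tubes beside the stop
- lever (a joint): turn of the shaft, rad: 0 = up at rest (a spring lifts it back when let go), 0.31 = its own end stop. With a row of caps under the bar it stops at about 0.30, when they are home. Pushing a full row home takes about 15 N down at lever_grip (5 N without caps)
- lever_grip (a point): middle of the top of the lever's black hand grip (90 mm long, 26 wide, 18 thick), in front on the press's -y side: at rest at x = -137, y = -125, z = 161 mm in the press's frame, its length along x; its outer end, at x = -183, is the highest, 167 mm: lift a rack clear over it. It goes almost straight down, to x = -138, z = 94 mm at 0.30 rad
- rack: square white wire tube rack, 138 x 138 mm, 63 mm high, 0.5 kg, loose. Origin: centre of its underside, z up. Two rows of five capped tubes along its y, row a at x = +52, row b at x = -52 mm; cap tops 93 mm high when proud, 87 mm home. Flat against the stop, rack's x along the press's x either way round, its origin is 69 mm in front of the stop, 8 mm up on the plate, and one row is under the bar
- post (a point): grip point of the rack's lifting post, on the rack's vertical axis 118 mm above its underside. The post is square, 24 x 24 mm, sides along the rack's x and y, up to 135 mm high. Fingertips 100 mm above the rack's foot clear the caps. At the stop, the raised bar is 44 mm from the post's axis: open the fingers only to 50 mm there
- cap_a1 (a joint): push-in cap (17 mm across) of the tube at x = +52, y = -52 mm in the rack's frame: how far it is pushed down, m; 0 to 0.0015 at the start (standing proud), 0.006 = home on the tube. It is tight (about 4 N) and stays where it is pushed
- cap_a2 (a joint): push-in cap (17 mm across) of the tube at x = +52, y = -26 mm in the rack's frame: how far it is pushed down, m; 0 to 0.0015 at the start (standing proud), 0.006 = home on the tube. It is tight (about 4 N) and stays where it is pushed
- cap_a3 (a joint): push-in cap (17 mm across) of the tube at x = +52, y = +0 mm in the rack's frame: how far it is pushed down, m; 0 to 0.0015 at the start (standing proud), 0.006 = home on the tube. It is tight (about 4 N) and stays where it is pushed
- cap_a4 (a joint): push-in cap (17 mm across) of the tube at x = +52, y = +26 mm in the rack's frame: how far it is pushed down, m; 0 to 0.0015 at the start (standing proud), 0.006 = home on the tube. It is tight (about 4 N) and stays where it is pushed
- cap_a5 (a joint): push-in cap (17 mm across) of the tube at x = +52, y = +52 mm in the rack's frame: how far it is pushed down, m; 0 to 0.0015 at the start (standing proud), 0.006 = home on the tube. It is tight (about 4 N) and stays where it is pushed
- cap_b1 (a joint): push-in cap (17 mm across) of the tube at x = -52, y = -52 mm in the rack's frame: how far it is pushed down, m; 0 to 0.0015 at the start (standing proud), 0.006 = home on the tube. It is tight (about 4 N) and stays where it is pushed
- cap_b2 (a joint): push-in cap (17 mm across) of the tube at x = -52, y = -26 mm in the rack's frame: how far it is pushed down, m; 0 to 0.0015 at the start (standing proud), 0.006 = home on the tube. It is tight (about 4 N) and stays where it is pushed
- cap_b3 (a joint): push-in cap (17 mm across) of the tube at x = -52, y = +0 mm in the rack's frame: how far it is pushed down, m; 0 to 0.0015 at the start (standing proud), 0.006 = home on the tube. It is tight (about 4 N) and stays where it is pushed
- cap_b4 (a joint): push-in cap (17 mm across) of the tube at x = -52, y = +26 mm in the rack's frame: how far it is pushed down, m; 0 to 0.0015 at the start (standing proud), 0.006 = home on the tube. It is tight (about 4 N) and stays where it is pushed
- cap_b5 (a joint): push-in cap (17 mm across) of the tube at x = -52, y = +52 mm in the rack's frame: how far it is pushed down, m; 0 to 0.0015 at the start (standing proud), 0.006 = home on the tube. It is tight (about 4 N) and stays where it is pushed
- tub: yellow open waste tub, 125 x 95 mm, 100 mm high, 137 mm over its rim, loose. Origin: centre of its underside. Leave it alone
- bottle: brown glass reagent bottle, 72 mm across, 150 mm high, loose. Origin: centre of its underside. Leave it alone

How it is judged:
By the outcome, as a careful person would: the job done as asked, in the order asked, and still so for the second after the job is handed in, with the robot touching nothing.
It also fails if it takes over 72 s, if anything falls off the work surface, if the arm or the gripper's body presses on something with over 40 N, if the wrist force passes 120 N, or if a joint passes its speed limit or range.

## Working session

There is one attempt and no reset: what is moved stays moved. The work goes in short steps, Python scripts to look and compute and a tool call to move; the robot and the scene stay as the last step left them, time stands still between calls to the robot, and variables do not carry over. Pictures are saved under pics/ and viewed, at most 10 in all, crops included, and the job is handed in when it is done.

Besides the shell and the picture viewer there is one more tool, called after "Emit:" by a JSON object that holds its "name" and its "arguments", one argument or row to a line. move_arm: Moves the arm, as the interface text tells. Its arguments: {"type":"object","properties":{"plan":{"type":"array","items":{"type":"object","properties":{"tx":{"type":"number"},"ty":{"type":"number"},"tz":{"type":"number"},"wx":{"type":"number"},"wy":{"type":"number"},"wz":{"type":"number"}}}},"gripper":{"type":"number"},"force":{"type":"number"}},"required":["plan"]}

```bash
mkdir -p pics
cat > h.py <<'E'
import numpy as np, cv2
from workcell import env, grab_frame
def shot(n,f):
    g=grab_frame(n); cv2.imwrite(f'pics/{f}.png',g['color'][:,:,::-1]); np.save(f'pics/{f}.npy',{k:g[k] for k in g if k!='color'},allow_pickle=True); return g
def load(f): return np.load(f'pics/{f}.npy',allow_pickle=True).item()
def foc(g): return 210/np.tan(np.radians(g['vfov'])/2)
def proj(g,P):
    P=np.atleast_2d(P); c=P@g['view'][:3,:3].T+g['view'][:3,3]; f=foc(g)
    return np.c_[g['cx']+f*c[:,0]/-c[:,2], g['cy']-f*c[:,1]/-c[:,2]]
def onz(g,uv,z):
    uv=np.atleast_2d(uv); f=foc(g); R=g['view'][:3,:3];o=-R.T@g['view'][:3,3]
    d=np.c_[(uv[:,0]-g['cx'])/f,-(uv[:,1]-g['cy'])/f,-np.ones(len(uv))]@R
    return o+d*((z-o[2])/d[:,2])[:,None]
E
python3 - <<'E'
from h import *
for n in('side','top'):
    g=shot(n,n+'0'); print({k:(v.shape if hasattr(v,'shape') and v.size>16 else v) for k,v in g.items() if k!='color'})
print(env.state())
a=cv2.imread('pics/side0.png');b=cv2.imread('pics/top0.png')
E
```

```text
{'vfov': 57.430132922900334, 'cx': 280.4393636957038, 'cy': 208.44740585942426, 'view': array([[ 8.77352265e-01, -4.79561226e-01,  1.65539686e-02,
        -5.07705066e+02],
       [ 2.43353488e-01,  4.74415590e-01,  8.45995820e-01,
        -2.68707137e+02],
       [-4.13560253e-01, -7.38207883e-01,  5.32932490e-01,
        -9.43951604e+02],
       [ 0.00000000e+00,  0.00000000e+00,  0.00000000e+00,
         1.00000000e+00]])}
{'vfov': 44.76142125672395, 'cx': 281.23499153497784, 'cy': 204.3640151612768, 'view': array([[-2.77897719e-02, -9.99512818e-01, -1.42076114e-02,
         5.26403842e+01],
       [ 9.93625020e-01, -2.91739687e-02,  1.08895361e-01,
        -6.04162207e+02],
       [-1.09256802e-01, -1.10908609e-02,  9.93951681e-01,
        -1.37968668e+03],
       [ 0.00000000e+00,  0.00000000e+00,  0.00000000e+00,
         1.00000000e+00]])}
{'time_s': 0.1, 'qpos': array([ 6.31398094e+01,  1.83477324e+01,  8.96998264e+01,  8.83551736e-04,
        7.20429182e+01, -1.14827434e+00]), 'qvel': array([ 0.10823985, -0.13242816, -0.13378564, -0.01939142,  0.02845266,
        0.00595364]), 'effort': array([ 1.06251449e-03, -4.13334131e+01, -2.32510060e+01,  7.31025031e-02,
        4.22676257e-02, -7.37178357e-05]), 'ee_pos': array([249.24830999, 517.60741718, 176.90407436]), 'ee_rot': array([-1.79909558e+02, -2.65305439e-03,  1.54287809e+02]), 'force': array([-0.20236981, -0.25353588, -0.25199829]), 'torque': array([ 0.00314521, -0.05184564, -0.04380177]), 'gripper_force': 0.0, 'gripper_width': 91.21600567938981}
```

View pics/side0.png

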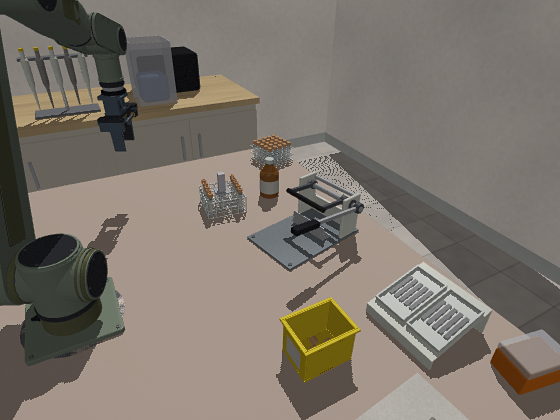

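View pics/top0.png

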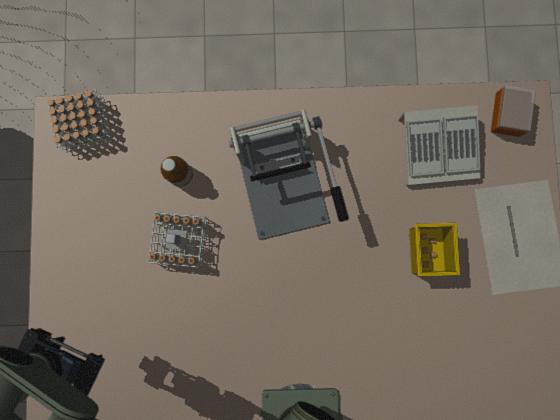

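The top view shows the rack near (177,238), the bottle at (175,170), the press around (280,175) with its lever grip at (338,203), and the tub at (437,250). The side view agrees. Next I'll enlarge the rack and press.

Run:
```python
import cv2
a=cv2.imread('pics/top0.png')
c=cv2.resize(a[100:275,140:365],None,fx=3.4,fy=3.4,interpolation=cv2.INTER_CUBIC); print(c.shape); cv2.imwrite('pics/c1.png',c)
```

```text
(595, 765, 3)
```

View pics/c1.png

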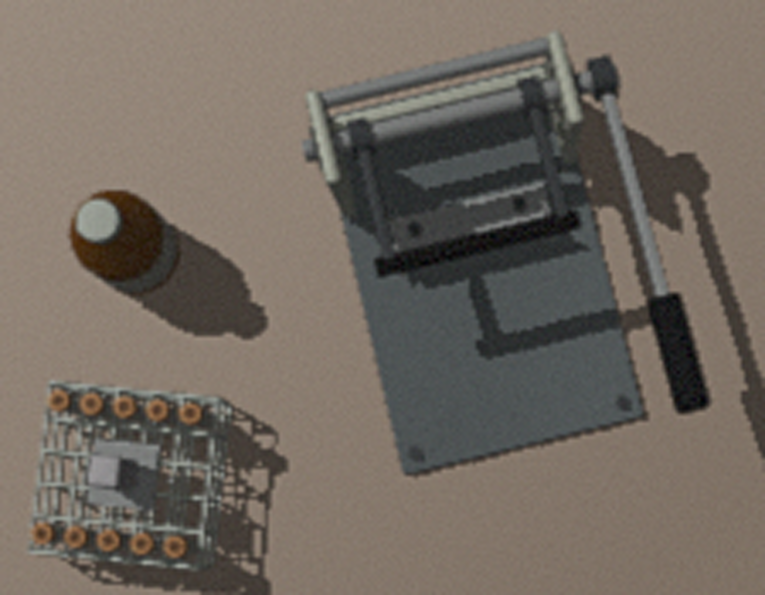

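```bash
cat > fit.py <<'E'
from h import *
from scipy.optimize import least_squares
g=load('top0'); s=lambda L: np.array(L)/3.4+[140,100]-0.35
def T(p,P):
    c,sn=np.cos(p[2]),np.sin(p[2]); P=np.array(P,float); return np.c_[p[0]+c*P[:,0]-sn*P[:,1],p[1]+sn*P[:,0]+c*P[:,1],P[:,2]]
rk=[[52,y,92.3] for y in(52,26,0,-26,-52)]+[[-52,y,92.3] for y in(52,26,0,-26,-52)]
ru=s([(58,400),(91,404),(124,406),(156,410),(190,413),(41,533),(74,537),(107,540),(141,543),(174,546)])
pk=[[-170,102.5,8],[-170,-102.5,8],[-17,80,134],[-17,-80,134],[-92,-125,156],[-183,-125,162]]
pu=s([(406,474),(645,415),(380,267),(577,220),(667,297),(692,408)])
for P,u,x0 in((rk,ru,[500,150,0]),(pk,pu,[600,0,0])):
    r=least_squares(lambda p:(proj(g,T(p,P))-u).ravel(),x0,x_scale=[100,100,1])
    print(r.x[:2],np.degrees(r.x[2]),r.fun.reshape(-1,2).round(1).tolist())
    g2=load('side0'); print('side px',proj(g2,T(r.x,P)).round(1).tolist())
print('bottle',onz(g,s([(97,219)]),150), onz(g,[437,228],100))
E
python3 fit.py
python3 - <<'E'
import cv2
a=cv2.imread('pics/side0.png')
cv2.imwrite('pics/c2.png',cv2.resize(a[140:280,185:375],None,fx=4,fy=4,interpolation=cv2.INTER_CUBIC))
E
```

```text
[515.91278534 321.49161995] -7.261721539838112 [[-0.1, 0.0], [-0.1, -0.2], [-0.1, 0.2], [0.2, -0.1], [-0.1, 0.0], [0.0, 0.1], [0.1, -0.1], [0.1, -0.0], [-0.1, 0.1], [-0.0, 0.2]]
side px [[231.7, 174.8], [233.6, 178.0], [235.6, 181.2], [237.6, 184.5], [239.7, 187.9], [203.5, 179.3], [205.0, 182.6], [206.6, 185.9], [208.2, 189.4], [209.9, 193.0]]
[698.57718919  37.54672418] 12.064422652602671 [[-0.6, 0.5], [0.1, 0.5], [-1.0, -0.1], [1.0, -0.8], [-0.7, -1.0], [1.2, 1.0]]
side px [[246.6, 236.3], [289.3, 269.2], [288.0, 189.8], [324.1, 210.6], [317.7, 220.0], [293.1, 230.5]]
bottle [[705.3320842  321.74241015 150.        ]] [[ 523.99601553 -370.79244086  100.        ]]
```

View pics/c2.png

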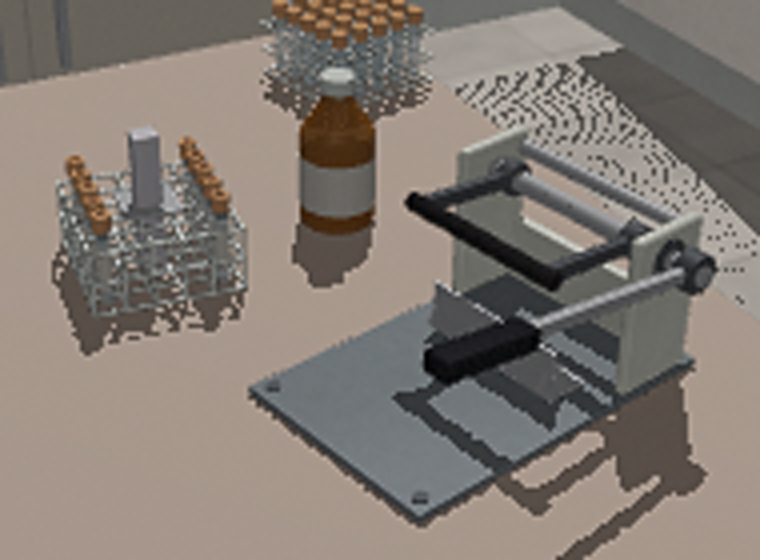

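The side crop shows the rack standing upright, the plate corners at (247.5,237), (290,270) and (358,230.5), and the bar ends at (288,190) and (324,210). These agree with the fit. I'll refine it using both views.

```bash
cat >> fit.py <<'E'
print('--- joint')
g2=load('side0'); s2=lambda L: np.array(L)/4+[185,140]-0.4
pk2=[[-170,102.5,8],[-170,-102.5,8],[-17,80,134],[-17,-80,134],[140,-102.5,8]]
pu2=s2([(250,389),(420,518),(412,201),(555,281),(692,362)])
r=least_squares(lambda p:np.r_[(proj(g,T(p,pk))-pu).ravel(),(proj(g2,T(p,pk2))-pu2).ravel()],[700,37,.2],x_scale=[100,100,1],loss='soft_l1')
p=r.x; print(p[:2],np.degrees(p[2])); print((proj(g,T(p,pk))-pu).round(1).tolist(),(proj(g2,T(p,pk2))-pu2).round(1).tolist())
ru2=s2([(75,162),(100,216),(187,147),(218,201)])
k=[rk[5],rk[9],rk[0],rk[4]]
q=least_squares(lambda p:np.r_[(proj(g,T(p,rk))-ru).ravel(),(proj(g2,T(p,k))-ru2).ravel()],[515,320,-.1],x_scale=[100,100,1],loss='soft_l1').x
print(q[:2],np.degrees(q[2]),(proj(g2,T(q,k))-ru2).round(1).tolist())
print('rack goal, lever, pre',T(p,[[-69,0,8],[-137,-125,161],[-120,0,0],[-138,-125,94]]))
E
python3 fit.py | sed -n '/joint/,$p'
```

```text
--- joint
[698.10154195  38.10972496] 12.343011945794057
[[-0.5, 0.8], [0.1, 0.5], [-1.2, 0.2], [0.8, -0.8], [-0.8, -1.1], [1.2, 0.8]] [[-0.7, -0.4], [-0.2, 0.1], [0.1, -0.0], [0.7, 0.7], [1.2, -0.9]]
[515.59379447 321.31874442] -7.327676354905852 [[0.0, -0.8], [0.2, -0.6], [0.3, -1.5], [0.5, -1.9]]
rack goal, lever, pre [[ 630.69645092   23.36002314    8.        ]
 [ 590.98871956 -113.28658702  161.        ]
 [ 580.87529668   12.45806963    0.        ]
 [ 590.01183419 -113.50035082   94.        ]]
```

```bash
cat >> h.py <<'E'
from scipy.spatial.transform import Rotation as Ro
def go(x,y,z,yaw):
    s=env.state(); R=Ro.from_euler('xyz',s['ee_rot'],degrees=True); G=Ro.from_euler('xyz',[180,0,yaw],degrees=True)
    print('t',round(s['time_s'],2),'pos',s['ee_pos'].round(1),s['ee_rot'].round(2),'F',s['force'].round(1),'w',round(s['gripper_width'],1),'q6',s['qpos'][5].round(1))
    print('turn first, rad',(R.inv()*G).as_rotvec().round(4),'then cm in goal axes',(G.inv().apply(np.array([x,y,z])-s['ee_pos'])/10).round(3))
PR=np.array([698.2,37.9,np.radians(12.2)])
def pw(x,y,p=PR):
    c,s=np.cos(p[2]),np.sin(p[2]); return p[0]+c*x-s*y,p[1]+s*x+c*y
E
python3 -c "
from h import *
go(515.7,321.4,177,172.7)"
```

```text
t 0.1 pos [249.2 517.6 176.9] [-179.91   -0.    154.29] F [-0.2 -0.3 -0.3] w 91.2 q6 -1.1
turn first, rad [-1.600e-03 -3.000e-04 -3.214e-01] then cm in goal axes [-2.8922e+01 -1.6076e+01 -1.0000e-02]
```

Emit:
{"name": "move_arm", "arguments": {
  "plan": [
    {"wz":-0.107},
    {"wz":-0.107},
    {"wz":-0.107},
    {"tx":-3.2,"ty":-1.8},
    {"tx":-3.2,"ty":-1.8},
    {"tx":-3.2,"ty":-1.8},
    {"tx":-3.2,"ty":-1.8},
    {"tx":-3.2,"ty":-1.8},
    {"tx":-3.2,"ty":-1.8},
    {"tx":-3.2,"ty":-1.8},
    {"tx":-3.2,"ty":-1.8},
    {"tx":-3.2,"ty":-1.8}
  ],
  "gripper": 7.0,
  "force": 30
}}

```text
schema error: expected keys tx, ty, tz, wx, wy, wz
```

```bash
python3 -c "
from h import *
go(515.7,321.4,177,172.7); shot('wrist','w1'); g=load('w1'); print(foc(g)); print(proj(g,[[515.7,321.4,135]]))"
```

```text
t 0.1 pos [249.2 517.6 176.9] [-179.91   -0.    154.29] F [-0.2 -0.3 -0.3] w 91.2 q6 -1.1
turn first, rad [-1.600e-03 -3.000e-04 -3.214e-01] then cm in goal axes [-2.8922e+01 -1.6076e+01 -1.0000e-02]
338.3527562072796
[[216.03449702 528.12785882]]
```

View pics/w1.png

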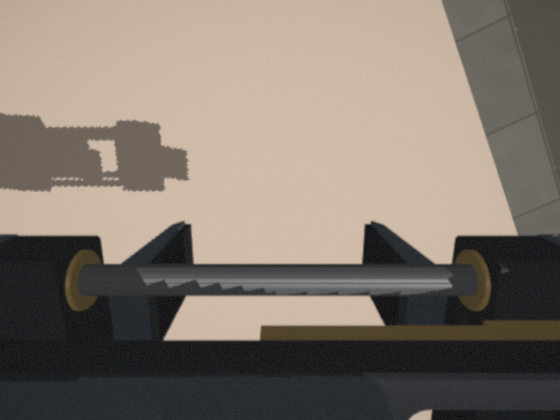

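The move was refused because every row needs all six keys, so the arm has not moved. The wrist picture shows only bare bench between the fingers. I'll send it again with full rows.

Emit:
{"name": "move_arm", "arguments": {
  "plan": [
    {"tx":0,"ty":0,"tz":0,"wx":0,"wy":0,"wz":-0.107},
    {"tx":0,"ty":0,"tz":0,"wx":0,"wy":0,"wz":-0.107},
    {"tx":0,"ty":0,"tz":0,"wx":0,"wy":0,"wz":-0.107},
    {"tx":-3.2,"ty":-1.8,"tz":0,"wx":0,"wy":0,"wz":0},
    {"tx":-3.2,"ty":-1.8,"tz":0,"wx":0,"wy":0,"wz":0},
    {"tx":-3.2,"ty":-1.8,"tz":0,"wx":0,"wy":0,"wz":0},
    {"tx":-3.2,"ty":-1.8,"tz":0,"wx":0,"wy":0,"wz":0},
    {"tx":-3.2,"ty":-1.8,"tz":0,"wx":0,"wy":0,"wz":0},
    {"tx":-3.2,"ty":-1.8,"tz":0,"wx":0,"wy":0,"wz":0},
    {"tx":-3.2,"ty":-1.8,"tz":0,"wx":0,"wy":0,"wz":0},
    {"tx":-3.2,"ty":-1.8,"tz":0,"wx":0,"wy":0,"wz":0},
    {"tx":-3.2,"ty":-1.8,"tz":0,"wx":0,"wy":0,"wz":0}
  ],
  "gripper": 7.0,
  "force": 30
}}

```text
time_s: 1.15
ee_pos: [515.6, 319.3, 177.4]
ee_rot: [-180.0, -0.0, 172.7]
force: [-0.1, 1.0, -0.6]
gripper_width: 69.8
gripper_force: 0.0
```

Emit:
{"name": "move_arm", "arguments": {
  "plan": [
    {"tx":0,"ty":0,"tz":0,"wx":0,"wy":0,"wz":0},
    {"tx":0,"ty":0,"tz":0,"wx":0,"wy":0,"wz":0}
  ]
}}

```text
time_s: 1.32
ee_pos: [515.5, 319.3, 177.0]
ee_rot: [-180.0, -0.1, 172.5]
force: [-1.0, -0.2, -0.0]
gripper_width: 70.0
gripper_force: 0.0
```

```bash
python3 -c "
from h import *
go(515.7,321.4,100.5,172.7); shot('wrist','w2'); g=load('w2'); print(proj(g,[[515.7,321.4,135],[515.7,321.4,0]]))"
```

```text
t 1.32 pos [515.5 319.3 177. ] [-1.7998e+02 -6.0000e-02  1.7248e+02] F [-1.  -0.2 -0. ] w 70.0 q6 -51.8
turn first, rad [-0.0004 -0.001  -0.0038] then cm in goal axes [0.009 0.209 7.648]
[[281.00138786 212.78651567]
 [279.82040198 182.00211461]]
```

View pics/w2.png

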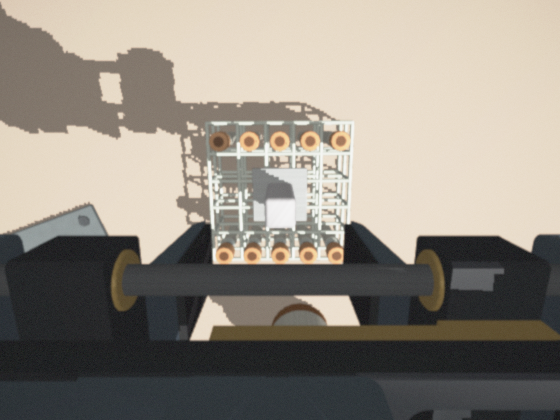

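The post top shows at (280,211) against (281,213) predicted, and the cap rows lie level, so the fit is good. I'll descend and grip.

Emit:
{"name": "move_arm", "arguments": {
  "plan": [
    {"tx":0,"ty":0.2,"tz":1.5,"wx":0,"wy":0,"wz":-0.004},
    {"tx":0,"ty":0,"tz":1.5,"wx":0,"wy":0,"wz":0},
    {"tx":0,"ty":0,"tz":1.5,"wx":0,"wy":0,"wz":0},
    {"tx":0,"ty":0,"tz":1.5,"wx":0,"wy":0,"wz":0},
    {"tx":0,"ty":0,"tz":1.5,"wx":0,"wy":0,"wz":0},
    {"tx":0,"ty":0,"tz":0.1,"wx":0,"wy":0,"wz":0}
  ]
}}

```text
time_s: 1.87
ee_pos: [511.4, 322.7, 98.8]
ee_rot: [-179.8, -0.3, 173.0]
force: [0.1, 0.4, -0.5]
gripper_width: 69.9
gripper_force: 0.0
```

Emit:
{"name": "move_arm", "arguments": {
  "plan": [
    {"tx":0,"ty":0,"tz":0,"wx":0,"wy":0,"wz":0},
    {"tx":0,"ty":0,"tz":0,"wx":0,"wy":0,"wz":0},
    {"tx":0,"ty":0,"tz":0,"wx":0,"wy":0,"wz":0},
    {"tx":0,"ty":0,"tz":0,"wx":0,"wy":0,"wz":0},
    {"tx":0,"ty":0,"tz":0,"wx":0,"wy":0,"wz":0},
    {"tx":0,"ty":0,"tz":0,"wx":0,"wy":0,"wz":0},
    {"tx":0,"ty":0,"tz":0,"wx":0,"wy":0,"wz":0},
    {"tx":0,"ty":0,"tz":0,"wx":0,"wy":0,"wz":0}
  ],
  "gripper": 1.5,
  "force": 35
}}

```text
time_s: 2.53
ee_pos: [514.8, 322.7, 101.8]
ee_rot: [180.0, 0.0, 172.9]
force: [0.3, -0.1, 0.1]
gripper_width: 19.6
gripper_force: 0.0
```

```bash
python3 -c "
from h import *
print(pw(-112,0)); x,y=pw(-112,0); go(x,y,145,192.2)"
```

```text
(np.float64(588.7294198399572), np.float64(14.231622796996469))
t 2.53 pos [514.8 322.7 101.8] [1.7998e+02 1.0000e-02 1.7290e+02] F [ 0.3 -0.1  0.1] w 19.6 q6 -51.9
turn first, rad [ 2.000e-04  2.000e-04 -3.369e-01] then cm in goal axes [ -0.704 -31.709  -4.319]
```

```bash
python3 -c "
from h import *
s=env.state();print(s['gripper_width'],s['gripper_force'])
shot('wrist','w3');a=cv2.imread('pics/w3.png')
g=shot('side','s3');b=cv2.resize(cv2.imread('pics/s3.png')[90:280,150:340],(420,420))
cv2.imwrite('pics/m3.png',cv2.resize(np.hstack([a,b]),(800,343)))"
```

```text
19.632124485354225 0.0
```

View pics/m3.png

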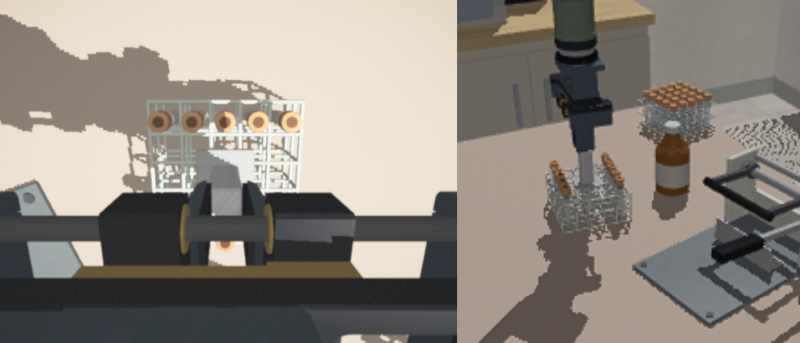

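The wrist view shows the post between the fingertips around (225,185), but an opening of 19.6 mm with no grip force contradicts a 24 mm post. I'll check this by projection and let time pass.

Emit:
{"name": "move_arm", "arguments": {
  "plan": [
    {"tx":0,"ty":0,"tz":0,"wx":0,"wy":0,"wz":0},
    {"tx":0,"ty":0,"tz":0,"wx":0,"wy":0,"wz":0},
    {"tx":0,"ty":0,"tz":0,"wx":0,"wy":0,"wz":0}
  ]
}}

```text
time_s: 2.88
ee_pos: [514.7, 322.6, 101.6]
ee_rot: [180.0, -0.0, 172.9]
force: [0.2, -0.5, 0.1]
gripper_width: 14.9
gripper_force: 0.0
```

```bash
python3 -c "
from h import *
g=load('w3'); x,y=514.8,322.7
k=800/980
print('tcp, grasp pt, finger mid 16mm fore/aft',(k*proj(g,[[x,y,101.8],[x,y,121],[x-16,y,102],[x+16,y,102]])).round())
print('post top corners',(k*proj(g,[[515.7+a,321.4+b,135] for a in(-12,12) for b in(-12,12)])).round())
print('base',(k*proj(g,[[515.7+a,321.4+b,64] for a in(-12,12) for b in(-12,12)])).round())
c=np.linalg.inv(g['view'])[:3,3];print(c)
a=cv2.imread('pics/w3.png')[150:320,170:380];cv2.imwrite('pics/c3.png',cv2.resize(a,None,fx=3.5,fy=3.5,interpolation=cv2.INTER_CUBIC))
go(0,0,0,172.9)"
```

```text
tcp, grasp pt, finger mid 16mm fore/aft [[227. 188.]
 [227. 196.]
 [225. 168.]
 [230. 207.]]
post top corners [[205. 190.]
 [242. 186.]
 [210. 223.]
 [245. 219.]]
base [[211. 165.]
 [237. 162.]
 [215. 190.]
 [240. 187.]]
[447.607393   330.23562195 308.13633712]
t 2.88 pos [514.7 322.6 101.6] [180.   -0.  172.9] F [ 0.2 -0.5  0.1] w 14.9 q6 -51.9
turn first, rad [ 0.     -0.0001  0.0001] then cm in goal axes [ 47.092 -38.379  10.162]
```

View pics/c3.png

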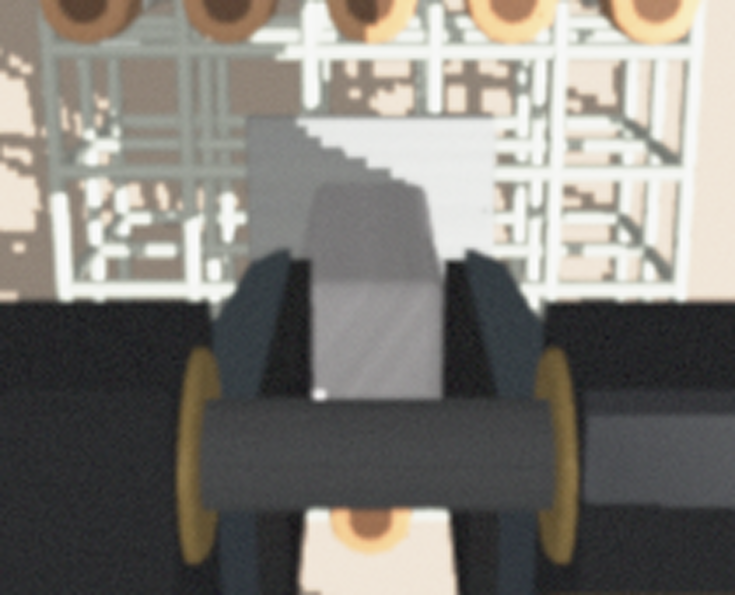

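```bash
python3 -c "
from h import *
shot('wrist','w4')
for f in('w3','w4'):
    a=cv2.cvtColor(cv2.imread(f'pics/{f}.png'),cv2.COLOR_BGR2GRAY)
    for r in(210,222,235,245,255): print(f,r,a[r,236:320:2])
    print('below bar',a[302,240:312:2])
s=env.state();print(s)"
```

```text
w3 210 [236 189 151 129 132 132 133 133 134 134 132 124 119 119 122 124 119 119
 119 118 119 119 119 116 118 117 120 132 178 232 233 233 233 232 234 232
 222 224 201 190 211 247]
w3 222 [150 151 143 129 126 109  80  68  81 126 119 117 123 117 123 119 117 120
 119 120 120 120 120 119 118 113 117 119 117 158 230 229 229 186  79 113
 181 223 240 237 238 238]
w3 235 [ 75  58  60  60  58  58  59  46  33  31  36  77 148 149 148 150 152 153
 155 152 149 152 149 148 148 146 152 153 147 139  98  36  32  33  36  53
  60  56  60  59  61  64]
w3 245 [ 58  62  59  61  58  57  41  34  32  35  33  60 146 155 157 151 150 150
 152 150 152 146 151 156 153 149 151 153 147 141  87  35  32  29  33  33
  51  62  57  59  61  59]
w3 255 [ 59  63  58  58  53  34  28  35  36  31  33  59 139 150 151 151 148 145
 145 155 152 152 148 147 154 152 151 149 145 136  77  25  32  27  32  33
  39  48  61  58  59  55]
below bar [ 50  53  42  40  43  42  34  30  93 223 230 231 225 208 212 199 140 125
 127 135 185 214 218 222 232 231 231 231 229 156  35  37  41  43  42  42]
w4 210 [236 181 146 131 134 133 133 135 132 133 
[... 983 characters left out ...]
 46  41  49  55  52]
{'time_s': 2.9333, 'qpos': array([ 3.09933843e+01,  2.43391793e+01,  9.17324312e+01,  1.01579170e-03,
        6.39278661e+01, -5.19138585e+01]), 'qvel': array([ 0.10000288, -0.03768778,  0.08150374, -0.04497526, -0.08949665,
        0.06540756]), 'effort': array([-5.12630781e-03, -4.52857947e+01, -2.16559321e+01,  1.71034044e-02,
        8.35983362e-02,  7.22497816e-06]), 'ee_pos': array([514.75422642, 322.63691692, 101.63495598]), 'ee_rot': array([ 1.79998959e+02, -1.50883791e-04,  1.72906796e+02]), 'force': array([-0.15258045, -0.75120605,  0.03159688]), 'torque': array([ 0.00029501, -0.02410004, -0.00025894]), 'gripper_force': 0.0, 'gripper_width': 15.221011948688577}
```

```bash
python3 -c "
from h import *
for f in('w2','w4'):
    a=cv2.cvtColor(cv2.imread(f'pics/{f}.png'),cv2.COLOR_BGR2GRAY)
    print(f,'col 280 from 150',a[150:270,277:283].mean(1).round().astype(int))
    g=load(f);print(np.linalg.inv(g['view'])[:3,3].round(1),proj(g,[[503.7,323,z] for z in(50,63,98,120,135)]).round(1).tolist())
    print('caps',proj(g,[[515.7+52*b,321.4+6.6*-b,92.5] for b in(-1,1)]).round(1).tolist())
a=cv2.cvtColor(cv2.imread('pics/w2.png'),cv2.COLOR_BGR2GRAY);print('w2 row 210,190 from 240',a[210,240:320],a[190,240:320])
"
```

```text
w2 col 280 from 150 [216 219 221 237 238 226 202 184 182 180 178 166 138 130 147 168 178 181
 186 217 224 225 225 226 226 224 218 203 196 182 146 128 123 115 112 111
 112 111 112 112 112 113 112 112 112 113 114 127 158 193 218 233 240 241
 241 241 241 241 241 240 240 240 240 241 241 241 241 241 241 241 241 241
 240 240 240 238 232 213 149 121 140 173 183 171 137 120 117 122 127 126
 123 114 100  92  92  93 101 135 180 202 204 188 150 124 118 117 117 117
 120 136 169 197 200 176 107  58  57  60  63  61]
[448.6 327.5 383.4] [[280.2, 178.7], [280.3, 180.9], [280.6, 187.9], [280.9, 193.1], [281.1, 197.2]]
caps [[280.4, 139.7], [280.6, 255.7]]
w4 col 280 from 150 [133 134 138 145 158 176 195 207 211 211 214 210 210 234 243 244 239 229
 228 230 228 210 160 136 137 149 183 216 226 230 228 217 193 178 215 232
 234 233 232 234 234 234 234 233 232 232 231 220 180 158 151 138 127 119
 118 118 118 119 119 119 118 118 119 118 117 118 118 119 118 119 118 118
 120 118 119 117 118 118 118 121 126 136 141 145 147 148 151 151 150 150
 149 148 149 149 148 150 150 152 152 152 153 151 151 150 150 150 148
[... 169 characters left out ...]
 147.8], [276.4, 298.3]]
w2 row 210,190 from 240 [244 241 227 237 235 188 150 142 135 130 126 126 135 172 218 224 223 223
 223 224 223 224 223 217 192 165 188 221 237 239 240 240 241 240 239 240
 240 240 241 241 239 240 241 242 243 243 242 242 242 243 244 244 243 242
 236 222 223 226 227 227 226 226 225 227 227 226 227 226 223 210 159 154
 217 237 218 230 242 226 206 236] [152 142 146 145 179 232 240 214 151 128 130 142 163 141 128 126 126 127
 126 124 129 126 125 124 124 124 117 111 112 111 113 117 113 111 112 114
 113 113 111 111 110 113 113 115 110 111 109 107 110 106 113 124 154 199
 222 226 224 225 225 225 226 225 225 226 228 227 227 220 222 210 157 139
 185 233 235 187 171 174 178 229]
```

```bash
python3 -c "
from h import *
g=load('s3'); print(proj(g,[[514.8,322.7,z] for z in(64,102,120,135,140,180)]).round(1).tolist())
a=cv2.imread('pics/s3.png')
print('col221 from 150',a[150:200,221].tolist())
a=cv2.resize(a[120:225,170:275],(600,600),interpolation=cv2.INTER_CUBIC)
b=cv2.resize(cv2.imread('pics/w4.png')[180:290,200:355],(200,142))
cv2.imwrite('pics/c4.png',a)"
```

```text
[[221.4, 190.5], [220.7, 181.0], [220.3, 176.4], [220.0, 172.6], [219.9, 171.3], [219.1, 160.7]]
col221 from 150 [[26, 23, 20], [25, 22, 20], [33, 26, 24], [55, 48, 40], [52, 45, 35], [52, 46, 39], [54, 46, 37], [54, 46, 40], [53, 45, 37], [52, 45, 37], [54, 46, 38], [53, 46, 39], [51, 43, 37], [53, 45, 39], [51, 44, 38], [52, 46, 39], [51, 43, 35], [51, 44, 39], [51, 44, 39], [53, 45, 40], [52, 46, 39], [51, 43, 38], [51, 42, 36], [47, 40, 37], [108, 104, 109], [103, 100, 103], [105, 101, 104], [104, 100, 103], [103, 99, 102], [103, 100, 102], [102, 100, 102], [104, 101, 103], [103, 100, 102], [103, 101, 102], [105, 102, 104], [104, 101, 102], [104, 101, 103], [102, 100, 101], [104, 101, 102], [104, 100, 103], [103, 100, 102], [105, 101, 103], [80, 80, 79], [75, 75, 75], [97, 96, 96], [104, 100, 102], [69, 67, 68], [105, 109, 107], [101, 100, 101], [88, 87, 88]]
```

View pics/c4.png

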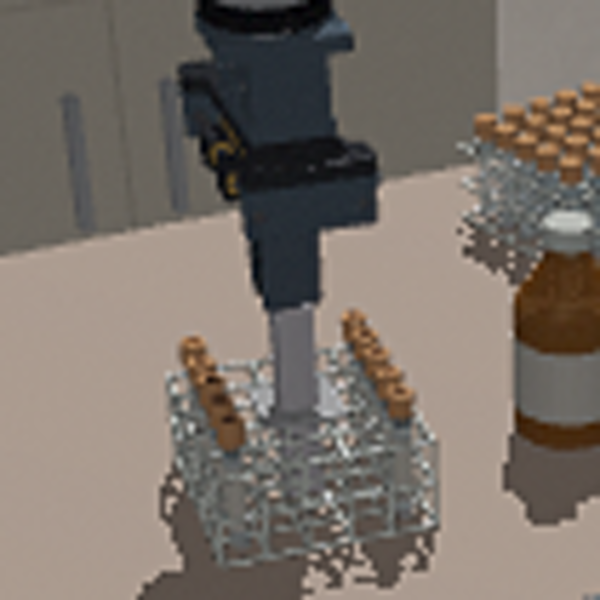

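The crop shows the fingertips ending at about v=174 in the side view, roughly z=135 and just at the post's top, although the TCP reads z=102. I'll check fingertip against TCP in the start pictures, where nothing was touched.

```bash
python3 -c "
from h import *
g=load('side0'); print('side0 tip pred',proj(g,[[249.2,517.6,z] for z in(177,190,200,210,220)]).round(1).tolist())
a=cv2.imread('pics/side0.png'); print('col122 rows 130-170',a[130:170:2,122].sum(1), 'col118',a[130:170:2,118].sum(1))
# wrist w1: tips gap 91.2 ; rows where inner tip edges at u=190,365 v=222
g=load('w1'); t=np.radians(154.29); X=np.array([np.cos(t),np.sin(t),0]);Y=np.array([np.sin(t),-np.cos(t),0]);c=np.array([249.2,517.6,177])
for up in(0,15,30,35,40):
  print(up,[proj(g,[c+X*s*16+Y*d*45.6+[0,0,up] for d in(-1,1)]).round(0).tolist() for s in(-1,1)])
"
```

```text
side0 tip pred [[127.0, 154.7], [126.2, 151.2], [125.7, 148.5], [125.1, 145.8], [124.5, 143.1]]
col122 rows 130-170 [126 141  95  93 131 140 140 135 127 129 124 302 290 293 293 292 294 293
 289 290] col118 [133 134 135 128 134 129 133 132 136 131 119 295 288 291 290 291 289 290
 289 291]
0 [[[208.0, 253.0], [348.0, 253.0]], [[205.0, 205.0], [351.0, 206.0]]]
15 [[[203.0, 262.0], [353.0, 263.0]], [[200.0, 212.0], [356.0, 212.0]]]
30 [[[197.0, 273.0], [359.0, 273.0]], [[194.0, 219.0], [362.0, 219.0]]]
35 [[[195.0, 277.0], [361.0, 277.0]], [[192.0, 221.0], [364.0, 222.0]]]
40 [[[193.0, 281.0], [363.0, 281.0]], [[189.0, 224.0], [367.0, 224.0]]]
```

The start pictures settle it. In w1 the fingertip corners at (190,222) and (365,222) fit only if the real tips end about 36 mm short of the reported TCP. So tip z ≈ reported z + 36, and I'll carry that offset from here. I'll reopen, go down the missing amount and grip again.

Emit:
{"name": "move_arm", "arguments": {
  "plan": [
    {"tx":0,"ty":0,"tz":0,"wx":0,"wy":0,"wz":0},
    {"tx":0,"ty":0,"tz":0,"wx":0,"wy":0,"wz":0},
    {"tx":0,"ty":0,"tz":0,"wx":0,"wy":0,"wz":0},
    {"tx":0,"ty":0,"tz":0,"wx":0,"wy":0,"wz":0},
    {"tx":0,"ty":0,"tz":0,"wx":0,"wy":0,"wz":0},
    {"tx":-0.1,"ty":-0.1,"tz":0.6,"wx":0,"wy":0,"wz":0},
    {"tx":0,"ty":0,"tz":0.7,"wx":0,"wy":0,"wz":0},
    {"tx":0,"ty":0,"tz":0.7,"wx":0,"wy":0,"wz":0},
    {"tx":0,"ty":0,"tz":0.7,"wx":0,"wy":0,"wz":0},
    {"tx":0,"ty":0,"tz":0.7,"wx":0,"wy":0,"wz":0},
    {"tx":0,"ty":0,"tz":0.4,"wx":0,"wy":0,"wz":0}
  ],
  "gripper": 6.0
}}

```text
time_s: 3.85
ee_pos: [515.0, 321.2, 62.1]
ee_rot: [-179.9, -0.1, 172.9]
force: [-0.2, 0.2, 0.3]
gripper_width: 60.4
gripper_force: 0.0
```

Emit:
{"name": "move_arm", "arguments": {
  "plan": [
    {"tx":0,"ty":0,"tz":0,"wx":0,"wy":0,"wz":0},
    {"tx":0,"ty":0,"tz":0,"wx":0,"wy":0,"wz":0},
    {"tx":0,"ty":0,"tz":0,"wx":0,"wy":0,"wz":0},
    {"tx":0,"ty":0,"tz":0,"wx":0,"wy":0,"wz":0},
    {"tx":0,"ty":0,"tz":0,"wx":0,"wy":0,"wz":0},
    {"tx":0,"ty":0,"tz":0,"wx":0,"wy":0,"wz":0},
    {"tx":0,"ty":0,"tz":0,"wx":0,"wy":0,"wz":0},
    {"tx":0,"ty":0,"tz":0,"wx":0,"wy":0,"wz":0}
  ],
  "gripper": 1.5,
  "force": 40
}}

```text
time_s: 4.52
ee_pos: [515.7, 321.2, 63.9]
ee_rot: [-180.0, 0.0, 172.9]
force: [-0.3, -2.2, 2.1]
gripper_width: 23.8
gripper_force: 40.0
```

Gripped: 23.8 mm at 40 N. Next I'll lift the rack and work out the carry.

Emit:
{"name": "move_arm", "arguments": {
  "plan": [
    {"tx":0,"ty":0,"tz":-0.5,"wx":0,"wy":0,"wz":0},
    {"tx":0,"ty":0,"tz":-1,"wx":0,"wy":0,"wz":0},
    {"tx":0,"ty":0,"tz":-1,"wx":0,"wy":0,"wz":0},
    {"tx":0,"ty":0,"tz":-1,"wx":0,"wy":0,"wz":0},
    {"tx":0,"ty":0,"tz":-0.5,"wx":0,"wy":0,"wz":0},
    {"tx":0,"ty":0,"tz":0,"wx":0,"wy":0,"wz":0}
  ]
}}

```text
time_s: 5.02
ee_pos: [516.7, 322.3, 105.8]
ee_rot: [179.9, 0.2, 172.9]
force: [0.6, -0.1, -5.1]
gripper_width: 23.7
gripper_force: 40.0
```

```bash
python3 -c "
from h import *
x,y=pw(-112,0); go(x,y,104,192.2)"
```

```text
t 5.02 pos [516.7 322.3 105.8] [179.85   0.18 172.91] F [ 0.6 -0.1 -5.1] w 23.7 q6 -52.0
turn first, rad [ 0.002   0.0035 -0.3367] then cm in goal axes [ -0.526 -31.635   0.177]
```

Emit:
{"name": "move_arm", "arguments": {
  "plan": [
    {"tx":0,"ty":0,"tz":0,"wx":0,"wy":0,"wz":-0.084},
    {"tx":0,"ty":0,"tz":0,"wx":0,"wy":0,"wz":-0.084},
    {"tx":0,"ty":0,"tz":0,"wx":0,"wy":0,"wz":-0.084},
    {"tx":0,"ty":0,"tz":0,"wx":0,"wy":0,"wz":-0.084},
    {"tx":0,"ty":-1,"tz":0,"wx":0,"wy":0,"wz":0},
    {"tx":0,"ty":-2,"tz":0,"wx":0,"wy":0,"wz":0},
    {"tx":0,"ty":-2,"tz":0,"wx":0,"wy":0,"wz":0},
    {"tx":0,"ty":-2,"tz":0,"wx":0,"wy":0,"wz":0},
    {"tx":0,"ty":-2,"tz":0,"wx":0,"wy":0,"wz":0},
    {"tx":0,"ty":-2,"tz":0,"wx":0,"wy":0,"wz":0},
    {"tx":0,"ty":-2,"tz":0,"wx":0,"wy":0,"wz":0},
    {"tx":0,"ty":-2,"tz":0,"wx":0,"wy":0,"wz":0}
  ]
}}

```text
time_s: 6.02
ee_pos: [547.0, 173.1, 103.5]
ee_rot: [-180.0, -0.0, -168.0]
force: [-0.4, 0.8, -4.7]
gripper_width: 23.7
gripper_force: 40.0
```

Emit:
{"name": "move_arm", "arguments": {
  "plan": [
    {"tx":0,"ty":-2,"tz":0,"wx":0,"wy":0,"wz":0},
    {"tx":0,"ty":-2,"tz":0,"wx":0,"wy":0,"wz":0},
    {"tx":-0.2,"ty":-2,"tz":0,"wx":0,"wy":0,"wz":0},
    {"tx":-0.2,"ty":-2,"tz":0,"wx":0,"wy":0,"wz":0},
    {"tx":-0.1,"ty":-2,"tz":0,"wx":0,"wy":0,"wz":0},
    {"tx":0,"ty":-2,"tz":0,"wx":0,"wy":0,"wz":0},
    {"tx":0,"ty":-2,"tz":0,"wx":0,"wy":0,"wz":0},
    {"tx":0,"ty":-1.6,"tz":0,"wx":0,"wy":0,"wz":0},
    {"tx":0,"ty":-1,"tz":0,"wx":0,"wy":0,"wz":0},
    {"tx":0,"ty":0,"tz":0,"wx":0,"wy":0,"wz":0},
    {"tx":0,"ty":0,"tz":0,"wx":0,"wy":0,"wz":0},
    {"tx":0,"ty":0,"tz":0,"wx":0,"wy":0,"wz":0}
  ]
}}

```text
time_s: 7.02
ee_pos: [586.6, 14.4, 103.6]
ee_rot: [180.0, -0.0, -167.9]
force: [-0.6, 0.8, -5.5]
gripper_width: 23.8
gripper_force: 40.0
```

```bash
python3 -c "
from h import *
x,y=pw(-112,0); go(x,y,73,192.2)
shot('top','t5'); shot('wrist','w5'); a=cv2.imread('pics/t5.png')[90:260,210:380]; b=cv2.imread('pics/w5.png')
cv2.imwrite('pics/m5.png',np.hstack([cv2.resize(a,(420,420),interpolation=cv2.INTER_CUBIC),cv2.resize(b,(380,285))[:, :] if 0 else cv2.copyMakeBorder(cv2.resize(b,(380,285)),0,135,0,0,cv2.BORDER_CONSTANT)]))"
```

```text
t 7.02 pos [586.6  14.4 103.6] [ 1.7995e+02 -2.0000e-02 -1.6786e+02] F [-0.6  0.8 -5.5] w 23.8 q6 -101.9
turn first, rad [ 0.0008 -0.0004 -0.0011] then cm in goal axes [-0.2   -0.059  3.056]
```

View pics/m5.png

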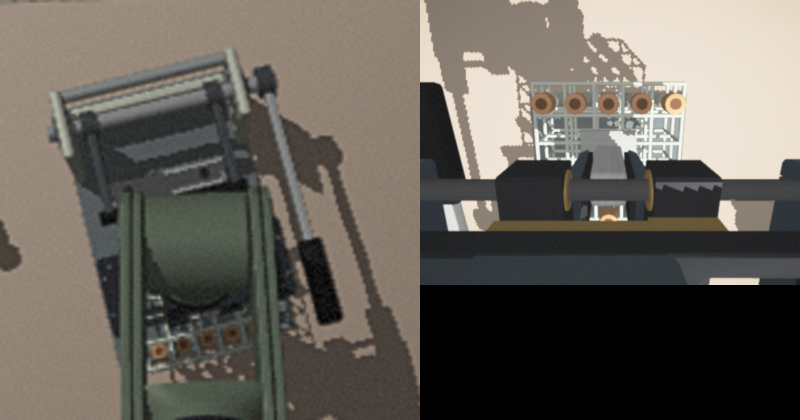

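The combined picture shows the rack hanging square in front of the stop, its near cap row parallel to the bar and the lever grip clear to the right. The next moves lower the rack to just above the plate and slide it forward.

Emit:
{"name": "move_arm", "arguments": {
  "plan": [
    {"tx":-0.4,"ty":0,"tz":0.6,"wx":0,"wy":0,"wz":0},
    {"tx":-0.4,"ty":0,"tz":0.6,"wx":0,"wy":0,"wz":0},
    {"tx":-0.4,"ty":0,"tz":0.6,"wx":0,"wy":0,"wz":0},
    {"tx":-0.4,"ty":0,"tz":0.6,"wx":0,"wy":0,"wz":0},
    {"tx":-0.4,"ty":0,"tz":0.5,"wx":0,"wy":0,"wz":0},
    {"tx":-0.3,"ty":0,"tz":0.1,"wx":0,"wy":0,"wz":0},
    {"tx":-0.3,"ty":0,"tz":0,"wx":0,"wy":0,"wz":0},
    {"tx":0,"ty":0,"tz":0,"wx":0,"wy":0,"wz":0},
    {"tx":0,"ty":0,"tz":0,"wx":0,"wy":0,"wz":0}
  ]
}}

```text
time_s: 7.87
ee_pos: [613.0, 19.2, 73.8]
ee_rot: [-180.0, 0.0, -167.8]
force: [-0.7, -0.4, -5.1]
gripper_width: 23.7
gripper_force: 40.0
```

Emit:
{"name": "move_arm", "arguments": {
  "plan": [
    {"tx":0,"ty":0,"tz":0.1,"wx":0,"wy":0,"wz":0},
    {"tx":0,"ty":0,"tz":0.1,"wx":0,"wy":0,"wz":0},
    {"tx":0,"ty":0,"tz":0,"wx":0,"wy":0,"wz":0}
  ]
}}

```text
time_s: 8.12
ee_pos: [612.5, 19.1, 72.0]
ee_rot: [-180.0, 0.0, -167.8]
force: [-0.4, 0.9, -3.1]
gripper_width: 24.0
gripper_force: 40.0
```

```bash
python3 -c "
from h import *
x,y=pw(-69,0); go(x,y,72,192.2)"
```

```text
t 8.12 pos [612.5  19.1  72. ] [-1.8000e+02  3.0000e-02 -1.6785e+02] F [-0.4  0.9 -3.1] w 24.0 q6 -101.4
turn first, rad [-0.0001  0.0006 -0.0008] then cm in goal axes [-1.869  0.027 -0.005]
```

Emit:
{"name": "move_arm", "arguments": {
  "plan": [
    {"tx":-0.4,"ty":0,"tz":0,"wx":0,"wy":0,"wz":0},
    {"tx":-0.4,"ty":0,"tz":0,"wx":0,"wy":0,"wz":0},
    {"tx":-0.4,"ty":0,"tz":0,"wx":0,"wy":0,"wz":0},
    {"tx":-0.3,"ty":0,"tz":0,"wx":0,"wy":0,"wz":0},
    {"tx":0,"ty":0,"tz":0,"wx":0,"wy":0,"wz":0},
    {"tx":0,"ty":0,"tz":0,"wx":0,"wy":0,"wz":0}
  ]
}}

```text
time_s: 8.62
ee_pos: [628.2, 22.5, 72.0]
ee_rot: [-180.0, 0.1, -167.8]
force: [-0.1, -0.3, -0.2]
gripper_width: 24.1
gripper_force: 40.0
```

Emit:
{"name": "move_arm", "arguments": {
  "plan": [
    {"tx":-0.1,"ty":0,"tz":0,"wx":0,"wy":0,"wz":0},
    {"tx":-0.1,"ty":0,"tz":0,"wx":0,"wy":0,"wz":0},
    {"tx":0,"ty":0,"tz":0,"wx":0,"wy":0,"wz":0}
  ]
}}

```text
time_s: 8.87
ee_pos: [628.5, 22.6, 72.0]
ee_rot: [-180.0, -0.1, -167.8]
force: [-4.6, -1.1, 3.3]
gripper_width: 23.8
gripper_force: 40.0
```

Emit:
{"name": "move_arm", "arguments": {
  "plan": [
    {"tx":-0.1,"ty":0,"tz":0,"wx":0,"wy":0,"wz":0},
    {"tx":-0.1,"ty":0,"tz":0,"wx":0,"wy":0,"wz":0},
    {"tx":0,"ty":0,"tz":0,"wx":0,"wy":0,"wz":0}
  ]
}}

```text
time_s: 9.12
ee_pos: [629.8, 22.9, 72.1]
ee_rot: [180.0, -0.1, -167.8]
force: [-2.2, 0.7, -3.6]
gripper_width: 23.7
gripper_force: 40.0
```

Emit:
{"name": "move_arm", "arguments": {
  "plan": [
    {"tx":-0.1,"ty":0,"tz":0,"wx":0,"wy":0,"wz":0},
    {"tx":-0.1,"ty":0,"tz":0,"wx":0,"wy":0,"wz":0},
    {"tx":0,"ty":0,"tz":0,"wx":0,"wy":0,"wz":0}
  ]
}}

```text
time_s: 9.37
ee_pos: [631.8, 23.3, 72.1]
ee_rot: [180.0, -0.1, -167.8]
force: [-0.3, -0.2, -4.2]
gripper_width: 23.5
gripper_force: 40.0
```

Emit:
{"name": "move_arm", "arguments": {
  "plan": [
    {"tx":-0.1,"ty":0,"tz":0,"wx":0,"wy":0,"wz":0},
    {"tx":0,"ty":0,"tz":0,"wx":0,"wy":0,"wz":0},
    {"tx":0,"ty":0,"tz":0,"wx":0,"wy":0,"wz":0}
  ]
}}

```text
time_s: 9.62
ee_pos: [631.9, 23.2, 72.2]
ee_rot: [-180.0, -0.2, -167.8]
force: [-7.8, -2.7, 6.5]
gripper_width: 23.4
gripper_force: 40.0
```

Emit:
{"name": "move_arm", "arguments": {
  "plan": [
    {"tx":-0.1,"ty":0,"tz":0,"wx":0,"wy":0,"wz":0},
    {"tx":0,"ty":0,"tz":0,"wx":0,"wy":0,"wz":0},
    {"tx":0,"ty":0,"tz":0,"wx":0,"wy":0,"wz":0}
  ]
}}

```text
time_s: 9.87
ee_pos: [632.0, 23.2, 72.3]
ee_rot: [-180.0, -0.3, -167.8]
force: [-10.4, -2.6, 8.5]
gripper_width: 23.5
gripper_force: 40.0
```

```bash
python3 -c "
from h import *
s=env.state();print(s['ee_pos'],s['ee_rot'],s['force'],s['torque'])"
```

```text
[632.00457446  23.22506118  72.30377092] [-179.99113053   -0.32396479 -167.80305692] [-10.44488138  -2.60505132   8.54005104] [-0.27704398  1.67970808  0.19353916]
```

Emit:
{"name": "move_arm", "arguments": {
  "plan": [
    {"tx":0,"ty":0,"tz":0,"wx":0,"wy":0,"wz":0.01},
    {"tx":0,"ty":0,"tz":0,"wx":0,"wy":0,"wz":0},
    {"tx":0,"ty":0,"tz":0,"wx":0,"wy":0,"wz":0}
  ]
}}

```text
time_s: 10.12
ee_pos: [631.9, 23.3, 72.3]
ee_rot: [-180.0, -0.3, -168.2]
force: [-10.4, -2.5, 8.9]
gripper_width: 23.9
gripper_force: 40.0
```

```bash
python3 -c "
from h import *
s=env.state();print(s['ee_pos'],s['ee_rot'],s['force'],s['torque'])"
```

```text
[631.88505624  23.27891837  72.26561301] [-179.97234713   -0.33863075 -168.24742858] [-10.4184529   -2.45000766   8.87717472] [-0.14496226  1.68817195  0.82032557]
```

Emit:
{"name": "move_arm", "arguments": {
  "plan": [
    {"tx":0,"ty":0,"tz":0,"wx":0,"wy":0,"wz":-0.02},
    {"tx":0,"ty":0,"tz":0,"wx":0,"wy":0,"wz":0},
    {"tx":0,"ty":0,"tz":0,"wx":0,"wy":0,"wz":0}
  ]
}}

```text
time_s: 10.37
ee_pos: [632.0, 23.2, 72.3]
ee_rot: [180.0, -0.3, -167.4]
force: [-9.7, -3.6, 8.6]
gripper_width: 23.7
gripper_force: 40.0
```

```bash
python3 -c "
from h import *
s=env.state();print(s['ee_pos'],s['ee_rot'],s['force'],s['torque'])"
```

```text
[631.99633176  23.18135216  72.30521751] [ 179.98013994   -0.31708954 -167.38866126] [-9.71466539 -3.59941379  8.60606247] [-0.43760165  1.70670011 -0.60074443]
```

Torque about z changes sign at yaw ≈ -167.7, so that is square. I'll set that yaw, release to 50 mm and rise.

Emit:
{"name": "move_arm", "arguments": {
  "plan": [
    {"tx":0,"ty":0,"tz":0,"wx":0,"wy":0,"wz":0.006},
    {"tx":0,"ty":0,"tz":0,"wx":0,"wy":0,"wz":0}
  ]
}}

```text
time_s: 10.53
ee_pos: [632.0, 23.2, 72.3]
ee_rot: [180.0, -0.3, -167.6]
force: [-9.0, -3.4, 7.6]
gripper_width: 23.5
gripper_force: 40.0
```

Emit:
{"name": "move_arm", "arguments": {
  "plan": [
    {"tx":0,"ty":0,"tz":0,"wx":0,"wy":0,"wz":0},
    {"tx":0,"ty":0,"tz":0,"wx":0,"wy":0,"wz":0},
    {"tx":0,"ty":0,"tz":0,"wx":0,"wy":0,"wz":0},
    {"tx":0,"ty":0,"tz":0,"wx":0,"wy":0,"wz":0},
    {"tx":0,"ty":0,"tz":0,"wx":0,"wy":0,"wz":0}
  ],
  "gripper": 5.0
}}

```text
time_s: 10.95
ee_pos: [635.5, 24.2, 71.5]
ee_rot: [180.0, 0.1, -167.6]
force: [-0.2, -0.3, -0.0]
gripper_width: 49.5
gripper_force: 0.0
```

```bash
python3 -c "
from h import *
PR[:]=[*(np.array([632,23.2])+69*np.array([np.cos(.2147),np.sin(.2147)])),.2147]; print(PR)
x,y=pw(-134,-125); go(x,y,185-36.5,-167.7)"
```

```text
[6.99415784e+02 3.79007485e+01 2.14700000e-01]
t 10.95 pos [635.5  24.2  71.5] [ 1.8000e+02  5.0000e-02 -1.6761e+02] F [-0.2 -0.3 -0. ] w 49.5 q6 -101.3
turn first, rad [0.     0.0009 0.0016] then cm in goal axes [  6.862 -12.524  -7.696]
```

Emit:
{"name": "move_arm", "arguments": {
  "plan": [
    {"tx":0.3,"ty":0,"tz":-1,"wx":0,"wy":0,"wz":0},
    {"tx":0,"ty":0,"tz":-2,"wx":0,"wy":0,"wz":0},
    {"tx":0,"ty":0,"tz":-2,"wx":0,"wy":0,"wz":0},
    {"tx":0,"ty":0,"tz":-2,"wx":0,"wy":0,"wz":0},
    {"tx":0,"ty":0,"tz":-1.2,"wx":0,"wy":0,"wz":0},
    {"tx":1,"ty":-2,"tz":0,"wx":0,"wy":0,"wz":0},
    {"tx":1.2,"ty":-2.2,"tz":0,"wx":0,"wy":0,"wz":0},
    {"tx":1.2,"ty":-2.2,"tz":0,"wx":0,"wy":0,"wz":0},
    {"tx":1.2,"ty":-2.2,"tz":0,"wx":0,"wy":0,"wz":0},
    {"tx":1.1,"ty":-2.1,"tz":0,"wx":0,"wy":0,"wz":0},
    {"tx":0.9,"ty":-1.8,"tz":0,"wx":0,"wy":0,"wz":0}
  ]
}}

```text
time_s: 11.87
ee_pos: [593.9, -114.3, 154.5]
ee_rot: [-180.0, 0.0, -167.6]
force: [0.2, 1.1, -0.5]
gripper_width: 49.8
gripper_force: 0.0
```

Emit:
{"name": "move_arm", "arguments": {
  "plan": [
    {"tx":0,"ty":0,"tz":0,"wx":0,"wy":0,"wz":0},
    {"tx":0,"ty":0,"tz":0,"wx":0,"wy":0,"wz":0},
    {"tx":0,"ty":0,"tz":0,"wx":0,"wy":0,"wz":0},
    {"tx":0,"ty":0,"tz":0,"wx":0,"wy":0,"wz":0},
    {"tx":0,"ty":0,"tz":0,"wx":0,"wy":0,"wz":0},
    {"tx":0,"ty":0,"tz":0,"wx":0,"wy":0,"wz":0}
  ],
  "gripper": 0,
  "force": 20
}}

```text
time_s: 12.37
ee_pos: [594.6, -112.0, 153.6]
ee_rot: [180.0, 0.0, -167.5]
force: [-0.6, -0.5, -0.8]
gripper_width: 13.0
gripper_force: 0.0
```

```bash
sed -i 's/^PR=.*/PR=np.array([699.4,37.9,.2147])/' h.py; python3 -c "
from h import *
x,y=pw(-134,-125); go(x,y,161-36.5,-167.7)
g=shot('side','s6'); print('tip pred',proj(g,[[*env.state()['ee_pos'][:2],env.state()['ee_pos'][2]+36.5]]),'grip',proj(g,[[*pw(-134,-125),161]]))
a=cv2.cvtColor(cv2.imread('pics/s6.png'),cv2.COLOR_BGR2GRAY)
u=int(round(proj(g,[[x,y,161]])[0,0]));
for k in(u-6,u,u+6):print(k,a[190:240,k])"
```

```text
t 12.37 pos [ 594.6 -112.   153.6] [ 179.99    0.   -167.54] F [-0.6 -0.5 -0.8] w 13.0 q6 -114.2
turn first, rad [0.0002 0.0001 0.0028] then cm in goal axes [-0.033 -0.089  2.915]
tip pred [[307.44039124 214.68108414]] grip [[307.15776161 223.90992102]]
301 [ 27  23  26  31  45  45  45  39  37  38  30  34  32  30  29  26  26  25
  25  15  14  17  16  16  15  25  97  89 165 101  84  88  83  53  27  31
  34  16  18  15  15  15  17  16  65 127 117  77  56  65]
307 [ 21  22  22  24  27  23  20  39  45  45  46  44  44  44  46  46  45  43
  44  44  43  40  42  44  45  46  49  44  44 125  87  55  31  32  34   9
  14  15  16  15  12  22 103 119  80  60  60 145  89  68]
313 [ 20  18  30  47  47  45  49  43  43  42  43  43  44  43  44  42  43  43
  43  43  44  44  43  45  41  37  70  72 187  66  26  32  33  32  34  20
  14  10  12  35 125  83  85  88 160  91  77 124  87  74]
```

Emit:
{"name": "move_arm", "arguments": {
  "plan": [
    {"tx":0,"ty":-0.1,"tz":1,"wx":0,"wy":0,"wz":0},
    {"tx":0,"ty":0,"tz":1,"wx":0,"wy":0,"wz":0},
    {"tx":0,"ty":0,"tz":0.5,"wx":0,"wy":0,"wz":0},
    {"tx":0,"ty":0,"tz":0.5,"wx":0,"wy":0,"wz":0},
    {"tx":0,"ty":0,"tz":0.5,"wx":0,"wy":0,"wz":0},
    {"tx":0,"ty":0,"tz":0.5,"wx":0,"wy":0,"wz":0},
    {"tx":0,"ty":0,"tz":0,"wx":0,"wy":0,"wz":0}
  ]
}}

```text
time_s: 13.0
ee_pos: [594.0, -113.9, 112.7]
ee_rot: [180.0, -0.1, -167.6]
force: [-2.3, -0.2, 3.7]
gripper_width: 0.7
gripper_force: 1.6
```

Emit:
{"name": "move_arm", "arguments": {
  "plan": [
    {"tx":0,"ty":0,"tz":0.6,"wx":0,"wy":0,"wz":0},
    {"tx":0,"ty":0,"tz":0.6,"wx":0,"wy":0,"wz":0},
    {"tx":0,"ty":0,"tz":0.6,"wx":0,"wy":0,"wz":0},
    {"tx":0,"ty":0,"tz":0.6,"wx":0,"wy":0,"wz":0},
    {"tx":0,"ty":0,"tz":0.6,"wx":0,"wy":0,"wz":0},
    {"tx":0,"ty":0,"tz":0,"wx":0,"wy":0,"wz":0}
  ]
}}

```text
time_s: 13.5
ee_pos: [594.3, -114.2, 82.5]
ee_rot: [-180.0, -0.0, -167.6]
force: [-2.4, -2.0, 5.4]
gripper_width: 0.3
gripper_force: 2.4
```

Emit:
{"name": "move_arm", "arguments": {
  "plan": [
    {"tx":0,"ty":0,"tz":0.4,"wx":0,"wy":0,"wz":0},
    {"tx":0,"ty":0,"tz":0.4,"wx":0,"wy":0,"wz":0},
    {"tx":0,"ty":0,"tz":0.4,"wx":0,"wy":0,"wz":0},
    {"tx":0,"ty":0,"tz":0.3,"wx":0,"wy":0,"wz":0},
    {"tx":0,"ty":0,"tz":0,"wx":0,"wy":0,"wz":0}
  ]
}}

```text
time_s: 13.92
ee_pos: [595.3, -114.0, 69.9]
ee_rot: [-180.0, 0.1, -167.6]
force: [-2.8, -0.3, 7.7]
gripper_width: 0.4
gripper_force: 4.1
```

Emit:
{"name": "move_arm", "arguments": {
  "plan": [
    {"tx":0,"ty":0,"tz":0.2,"wx":0,"wy":0,"wz":0},
    {"tx":0,"ty":0,"tz":0.2,"wx":0,"wy":0,"wz":0},
    {"tx":0,"ty":0,"tz":0,"wx":0,"wy":0,"wz":0}
  ]
}}

```text
time_s: 14.17
ee_pos: [595.7, -114.0, 66.9]
ee_rot: [-179.9, 0.2, -167.6]
force: [-5.2, -1.1, 13.8]
gripper_width: 0.7
gripper_force: 7.0
```

Emit:
{"name": "move_arm", "arguments": {
  "plan": [
    {"tx":0,"ty":0,"tz":0.2,"wx":0,"wy":0,"wz":0},
    {"tx":0,"ty":0,"tz":0.2,"wx":0,"wy":0,"wz":0},
    {"tx":0,"ty":0,"tz":0,"wx":0,"wy":0,"wz":0}
  ]
}}

```text
time_s: 14.42
ee_pos: [596.1, -113.9, 63.3]
ee_rot: [-179.9, 0.2, -167.6]
force: [-4.7, -0.6, 14.4]
gripper_width: 0.5
gripper_force: 7.7
```

Emit:
{"name": "move_arm", "arguments": {
  "plan": [
    {"tx":0,"ty":0,"tz":0.15,"wx":0,"wy":0,"wz":0},
    {"tx":0,"ty":0,"tz":0.15,"wx":0,"wy":0,"wz":0},
    {"tx":0,"ty":0,"tz":0,"wx":0,"wy":0,"wz":0}
  ]
}}

```text
time_s: 14.67
ee_pos: [596.5, -113.8, 60.6]
ee_rot: [-179.9, 0.3, -167.6]
force: [-2.5, 0.5, 16.1]
gripper_width: 0.6
gripper_force: 8.1
```

Emit:
{"name": "move_arm", "arguments": {
  "plan": [
    {"tx":0,"ty":0,"tz":0.15,"wx":0,"wy":0,"wz":0},
    {"tx":0,"ty":0,"tz":0.15,"wx":0,"wy":0,"wz":0},
    {"tx":0,"ty":0,"tz":0,"wx":0,"wy":0,"wz":0}
  ]
}}

```text
time_s: 14.92
ee_pos: [596.6, -113.8, 60.1]
ee_rot: [-179.9, 0.4, -167.6]
force: [-7.9, 1.5, 28.5]
gripper_width: 0.5
gripper_force: 14.6
```

Emit:
{"name": "move_arm", "arguments": {
  "plan": [
    {"tx":0,"ty":0,"tz":0.15,"wx":0,"wy":0,"wz":0},
    {"tx":0,"ty":0,"tz":0,"wx":0,"wy":0,"wz":0},
    {"tx":0,"ty":0,"tz":0,"wx":0,"wy":0,"wz":0}
  ]
}}

```text
time_s: 15.17
ee_pos: [596.7, -113.8, 59.9]
ee_rot: [-179.9, 0.4, -167.6]
force: [-10.9, 1.8, 35.0]
gripper_width: 0.8
gripper_force: 18.0
```

The hard stop came at 35 N (15 N needed), with the tip at z ≈ 96 as expected. I'll ease the lever up and return above the post.

Emit:
{"name": "move_arm", "arguments": {
  "plan": [
    {"tx":0,"ty":0,"tz":-0.6,"wx":0,"wy":0,"wz":0},
    {"tx":0,"ty":0,"tz":-0.8,"wx":0,"wy":0,"wz":0},
    {"tx":0,"ty":0,"tz":-0.8,"wx":0,"wy":0,"wz":0},
    {"tx":0,"ty":0,"tz":-0.8,"wx":0,"wy":0,"wz":0},
    {"tx":0,"ty":0,"tz":-0.8,"wx":0,"wy":0,"wz":0},
    {"tx":0,"ty":0,"tz":-0.8,"wx":0,"wy":0,"wz":0},
    {"tx":0,"ty":0,"tz":-0.8,"wx":0,"wy":0,"wz":0},
    {"tx":0,"ty":0,"tz":-0.8,"wx":0,"wy":0,"wz":0},
    {"tx":0,"ty":0,"tz":-0.8,"wx":0,"wy":0,"wz":0},
    {"tx":0,"ty":0,"tz":-1,"wx":0,"wy":0,"wz":0},
    {"tx":0,"ty":0,"tz":-1,"wx":0,"wy":0,"wz":0},
    {"tx":0,"ty":0,"tz":-1,"wx":0,"wy":0,"wz":0}
  ]
}}

```text
time_s: 16.17
ee_pos: [594.1, -113.5, 153.5]
ee_rot: [179.9, -0.1, -167.6]
force: [0.6, -0.0, 0.3]
gripper_width: 0.6
gripper_force: 0.0
```

```bash
python3 -c "
from h import *
x,y=pw(-69,0); go(x,y,153.5,-167.7)
g=shot('top','t7'); a=cv2.imread('pics/t7.png')
w=shot('side','s7')
for n in('top','side'):
    f={'top':'t7','side':'s7'}[n]; im=cv2.imread(f'pics/{f}.png'); gg=load(f)
    h=cv2.inRange(cv2.cvtColor(im,cv2.COLOR_BGR2HSV),(5,110,60),(22,255,255))
    k,l,st,ce=cv2.connectedComponentsWithStats(h)
    print(n,[(ce[i].round(1).tolist(),int(st[i,4])) for i in range(1,k) if 3<st[i,4]<80])
    pts=[[*pw(-69+sx*52,yy),z] for sx in(1,-1) for yy in(52,0,-52) for z in(95,)]
    print('pred',proj(gg,pts).round(1).tolist())
    print('lever grip',proj(gg,[[*pw(-137,-125),161]]))"
```

```text
t 16.17 pos [ 594.1 -113.5  153.5] [ 1.7994e+02 -7.0000e-02 -1.6761e+02] F [ 0.6 -0.   0.3] w 0.6 q6 -114.3
turn first, rad [ 0.0011 -0.0012  0.0016] then cm in goal axes [-6.6140e+00  1.2545e+01  4.0000e-03]
top [([88.3, 93.3], 22), ([78.3, 95.8], 22), ([69.1, 97.9], 23), ([59.6, 100.0], 25), ([50.5, 102.2], 20), ([90.0, 102.5], 31), ([79.7, 104.8], 23), ([70.5, 107.0], 22), ([61.2, 109.0], 20), ([52.4, 111.3], 19), ([91.8, 111.3], 29), ([81.7, 113.6], 27), ([72.6, 115.9], 24), ([63.0, 118.0], 24), ([53.6, 120.0], 20), ([93.6, 120.4], 29), ([83.3, 122.6], 27), ([74.3, 124.7], 26), ([64.5, 127.0], 24), ([55.5, 129.0], 21), ([95.5, 130.4], 28), ([85.4, 132.6], 29), ([75.9, 134.6], 24), ([66.6, 136.8], 24), ([57.4, 139.0], 22), ([175.6, 158.4], 49), ([165.4, 173.6], 73), ([299.9, 170.2], 11), ([290.2, 172.6], 15), ([280.9, 174.9], 14), ([271.7, 177.2], 12), ([261.9, 180.0], 7), ([307.1, 206.9], 10), ([299.5, 208.5], 30), ([289.8, 211.0], 29), ([280.4, 213.4], 30), ([270.8, 215.5], 28), ([424.1, 236.3], 38), ([432.1, 240.5], 37), ([424.9, 250.0], 43), ([458.0, 248.0], 5), ([433.0, 254.5], 36), ([426.2, 264.3], 38)]
pred [[261.6, 177.7], [280.5, 173.0], [299.4, 168.3], [270.9, 215.4], [289.9, 210.7], [309.0, 206.0]]
lever grip [[339.76526985 202.34452286]]
side [([288.0, 143.5], 12), ([306.6, 182.6], 49), ([299.3, 185.9], 7), ([308.2, 190.2], 11), ([268.5, 195.3], 68), ([299.2, 209.3], 12), ([268.6, 215.8], 21), ([310.2, 217.2], 17), ([274.0, 219.9], 23), ([316.2, 217.9], 8), ([279.4, 223.4], 23), ([285.0, 227.4], 25), ([290.0, 231.5], 13), ([325.9, 339.6], 19), ([328.5, 370.0], 4), ([320.5, 374.0], 4)]
pred [[293.6, 203.6], [304.8, 210.3], [316.7, 217.4], [268.7, 214.9], [279.8, 222.3], [291.5, 230.1]]
lever grip [[306.35007225 224.31774852]]
```

The caps match the predicted positions in both views, so the rack is seated square and the lever is back at rest. Now I'll regrip the post.

Emit:
{"name": "move_arm", "arguments": {
  "plan": [
    {"tx":-0.6,"ty":1.2,"tz":0,"wx":0,"wy":0,"wz":0},
    {"tx":-1,"ty":1.8,"tz":0,"wx":0,"wy":0,"wz":0},
    {"tx":-1,"ty":1.9,"tz":0,"wx":0,"wy":0,"wz":0},
    {"tx":-1,"ty":1.9,"tz":0,"wx":0,"wy":0,"wz":0},
    {"tx":-1,"ty":1.9,"tz":0,"wx":0,"wy":0,"wz":0},
    {"tx":-1,"ty":1.9,"tz":0,"wx":0,"wy":0,"wz":0},
    {"tx":-1,"ty":1.9,"tz":0,"wx":0,"wy":0,"wz":0},
    {"tx":0,"ty":0,"tz":0,"wx":0,"wy":0,"wz":0},
    {"tx":0,"ty":0,"tz":0,"wx":0,"wy":0,"wz":0}
  ],
  "gripper": 5.0
}}

```text
time_s: 17.02
ee_pos: [631.7, 24.1, 152.1]
ee_rot: [180.0, -0.1, -167.5]
force: [0.8, -0.4, -0.6]
gripper_width: 49.8
gripper_force: 0.0
```

```bash
python3 -c "
from h import *
x,y=pw(-69,0); go(x,y,71.8,-167.7)"
```

```text
t 17.02 pos [631.7  24.1 152.1] [ 1.7997e+02 -1.1000e-01 -1.6748e+02] F [ 0.8 -0.4 -0.6] w 49.8 q6 -101.4
turn first, rad [ 0.0005 -0.002   0.0039] then cm in goal axes [-7.00e-03 -9.10e-02  8.03e+00]
```

Emit:
{"name": "move_arm", "arguments": {
  "plan": [
    {"tx":0,"ty":-0.1,"tz":1.5,"wx":0,"wy":0,"wz":0.003},
    {"tx":0,"ty":0,"tz":1.5,"wx":0,"wy":0,"wz":0},
    {"tx":0,"ty":0,"tz":1.5,"wx":0,"wy":0,"wz":0},
    {"tx":0,"ty":0,"tz":1.5,"wx":0,"wy":0,"wz":0},
    {"tx":0,"ty":0,"tz":1.5,"wx":0,"wy":0,"wz":0},
    {"tx":0,"ty":0,"tz":0.5,"wx":0,"wy":0,"wz":0},
    {"tx":0,"ty":0,"tz":0,"wx":0,"wy":0,"wz":0},
    {"tx":0,"ty":0,"tz":0,"wx":0,"wy":0,"wz":0}
  ]
}}

```text
time_s: 17.68
ee_pos: [632.4, 21.0, 73.3]
ee_rot: [180.0, -0.0, -167.8]
force: [-0.1, 0.4, 0.1]
gripper_width: 49.9
gripper_force: 0.0
```

Emit:
{"name": "move_arm", "arguments": {
  "plan": [
    {"tx":0,"ty":0,"tz":0,"wx":0,"wy":0,"wz":0},
    {"tx":0,"ty":0,"tz":0,"wx":0,"wy":0,"wz":0},
    {"tx":0,"ty":0,"tz":0,"wx":0,"wy":0,"wz":0},
    {"tx":0,"ty":0,"tz":0,"wx":0,"wy":0,"wz":0},
    {"tx":0,"ty":0,"tz":0,"wx":0,"wy":0,"wz":0},
    {"tx":0,"ty":0,"tz":0,"wx":0,"wy":0,"wz":0}
  ],
  "gripper": 1.5,
  "force": 40
}}

```text
time_s: 18.18
ee_pos: [632.5, 22.5, 73.8]
ee_rot: [179.9, 0.1, -167.8]
force: [-1.8, 3.5, 3.9]
gripper_width: 23.6
gripper_force: 40.0
```

Emit:
{"name": "move_arm", "arguments": {
  "plan": [
    {"tx":0.1,"ty":0,"tz":-0.5,"wx":0,"wy":0,"wz":0},
    {"tx":0.4,"ty":0,"tz":-0.5,"wx":0,"wy":0,"wz":0},
    {"tx":1,"ty":0,"tz":-0.5,"wx":0,"wy":0,"wz":0},
    {"tx":1.2,"ty":0,"tz":0,"wx":0,"wy":0,"wz":0},
    {"tx":1.2,"ty":0,"tz":-0.5,"wx":0,"wy":0,"wz":0},
    {"tx":1.2,"ty":0,"tz":-0.5,"wx":0,"wy":0,"wz":0},
    {"tx":1.2,"ty":0,"tz":0,"wx":0,"wy":0,"wz":0},
    {"tx":0.7,"ty":0,"tz":0,"wx":0,"wy":0,"wz":0},
    {"tx":0,"ty":0,"tz":0,"wx":0,"wy":0,"wz":0},
    {"tx":0,"ty":0,"tz":0,"wx":0,"wy":0,"wz":0}
  ]
}}

```text
time_s: 19.02
ee_pos: [564.0, 6.4, 98.6]
ee_rot: [-180.0, 0.1, -167.8]
force: [0.5, -0.3, -4.6]
gripper_width: 23.7
gripper_force: 40.0
```

Emit:
{"name": "move_arm", "arguments": {
  "plan": [
    {"tx":0,"ty":0,"tz":0,"wx":0,"wy":0,"wz":0.08},
    {"tx":0,"ty":0,"tz":0,"wx":0,"wy":0,"wz":0.11},
    {"tx":0,"ty":0,"tz":0,"wx":0,"wy":0,"wz":0.11},
    {"tx":0,"ty":0,"tz":0,"wx":0,"wy":0,"wz":0.11},
    {"tx":0,"ty":0,"tz":0,"wx":0,"wy":0,"wz":0.11},
    {"tx":0,"ty":0,"tz":0,"wx":0,"wy":0,"wz":0.11},
    {"tx":0,"ty":0,"tz":0,"wx":0,"wy":0,"wz":0.11},
    {"tx":0,"ty":0,"tz":0,"wx":0,"wy":0,"wz":0.11},
    {"tx":0,"ty":0,"tz":0,"wx":0,"wy":0,"wz":0.11},
    {"tx":0,"ty":0,"tz":0,"wx":0,"wy":0,"wz":0.11},
    {"tx":0,"ty":0,"tz":0,"wx":0,"wy":0,"wz":0.11},
    {"tx":0,"ty":0,"tz":0,"wx":0,"wy":0,"wz":0.11}
  ]
}}

```text
time_s: 20.02
ee_pos: [564.9, 6.7, 98.0]
ee_rot: [180.0, 0.0, 118.0]
force: [0.2, 0.3, -4.5]
gripper_width: 23.8
gripper_force: 40.0
```

Emit:
{"name": "move_arm", "arguments": {
  "plan": [
    {"tx":0,"ty":0,"tz":0,"wx":0,"wy":0,"wz":0.11},
    {"tx":0,"ty":0,"tz":0,"wx":0,"wy":0,"wz":0.11},
    {"tx":0,"ty":0,"tz":0,"wx":0,"wy":0,"wz":0.11},
    {"tx":0,"ty":0,"tz":0,"wx":0,"wy":0,"wz":0.11},
    {"tx":0,"ty":0,"tz":0,"wx":0,"wy":0,"wz":0.11},
    {"tx":0,"ty":0,"tz":0,"wx":0,"wy":0,"wz":0.11},
    {"tx":0,"ty":0,"tz":0,"wx":0,"wy":0,"wz":0.11},
    {"tx":0,"ty":0,"tz":0,"wx":0,"wy":0,"wz":0.11},
    {"tx":0,"ty":0,"tz":0,"wx":0,"wy":0,"wz":0.11},
    {"tx":0,"ty":0,"tz":0,"wx":0,"wy":0,"wz":0.11},
    {"tx":0,"ty":0,"tz":0,"wx":0,"wy":0,"wz":0.11},
    {"tx":0,"ty":0,"tz":0,"wx":0,"wy":0,"wz":0.11}
  ]
}}

```text
time_s: 21.02
ee_pos: [564.9, 6.7, 98.0]
ee_rot: [180.0, -0.0, 42.4]
force: [-0.2, 0.3, -4.3]
gripper_width: 23.7
gripper_force: 40.0
```

```bash
python3 -c "
from h import *
x,y=pw(-134,0); go(x,y,98.8,12.3)"
```

```text
t 21.02 pos [564.9   6.7  98. ] [ 1.7997e+02 -3.0000e-02  4.2370e+01] F [-0.2  0.3 -4.3] w 23.7 q6 47.1
turn first, rad [ 3.000e-04 -6.000e-04  5.249e-01] then cm in goal axes [ 0.405 -0.183 -0.078]
```

Emit:
{"name": "move_arm", "arguments": {
  "plan": [
    {"tx":0,"ty":0,"tz":0,"wx":0,"wy":0,"wz":0.105},
    {"tx":0,"ty":0,"tz":0,"wx":0,"wy":0,"wz":0.105},
    {"tx":0,"ty":0,"tz":0,"wx":0,"wy":0,"wz":0.105},
    {"tx":0,"ty":0,"tz":0,"wx":0,"wy":0,"wz":0.105},
    {"tx":0,"ty":0,"tz":0,"wx":0,"wy":0,"wz":0.1},
    {"tx":0,"ty":0,"tz":0,"wx":0,"wy":0,"wz":0},
    {"tx":0,"ty":0,"tz":0,"wx":0,"wy":0,"wz":0},
    {"tx":0,"ty":0,"tz":0,"wx":0,"wy":0,"wz":0}
  ]
}}

```text
time_s: 21.68
ee_pos: [564.4, 6.7, 98.0]
ee_rot: [-180.0, -0.0, 13.0]
force: [0.3, -0.2, -4.7]
gripper_width: 23.6
gripper_force: 40.0
```

```bash
python3 -c "
from h import *
x,y=pw(-87,0); go(x,y,75.3,12.3)"
```

```text
t 21.68 pos [564.4   6.7  98. ] [-1.800e+02 -1.000e-02  1.301e+01] F [ 0.3 -0.2 -4.7] w 23.6 q6 76.5
turn first, rad [-0.0001 -0.0002  0.0123] then cm in goal axes [ 5.156 -0.174  2.274]
```

Emit:
{"name": "move_arm", "arguments": {
  "plan": [
    {"tx":0.3,"ty":-0.1,"tz":0.2,"wx":0,"wy":0,"wz":0.012},
    {"tx":0.7,"ty":-0.1,"tz":0.3,"wx":0,"wy":0,"wz":0},
    {"tx":0.8,"ty":0,"tz":0.3,"wx":0,"wy":0,"wz":0},
    {"tx":0.8,"ty":0,"tz":0.3,"wx":0,"wy":0,"wz":0},
    {"tx":0.8,"ty":0,"tz":0.3,"wx":0,"wy":0,"wz":0},
    {"tx":0.8,"ty":0,"tz":0.3,"wx":0,"wy":0,"wz":0},
    {"tx":0.6,"ty":0,"tz":0.3,"wx":0,"wy":0,"wz":0},
    {"tx":0.3,"ty":0,"tz":0.2,"wx":0,"wy":0,"wz":0},
    {"tx":0,"ty":0,"tz":0,"wx":0,"wy":0,"wz":0},
    {"tx":0,"ty":0,"tz":0.1,"wx":0,"wy":0,"wz":0},
    {"tx":0,"ty":0,"tz":0,"wx":0,"wy":0,"wz":0}
  ]
}}

```text
time_s: 22.6
ee_pos: [613.0, 19.3, 75.0]
ee_rot: [-180.0, 0.0, 12.2]
force: [-0.4, -0.9, -5.1]
gripper_width: 23.6
gripper_force: 40.0
```

```bash
python3 -c "
from h import *
x,y=pw(-69,0); go(x,y,74,12.3)"
```

```text
t 22.6 pos [613.   19.3  75. ] [-1.7999e+02  5.0000e-02  1.2190e+01] F [-0.4 -0.9 -5.1] w 23.6 q6 78.5
turn first, rad [-0.0002  0.0008 -0.0019] then cm in goal axes [1.941 0.026 0.097]
```

Emit:
{"name": "move_arm", "arguments": {
  "plan": [
    {"tx":0.4,"ty":0,"tz":0.1,"wx":0,"wy":0,"wz":-0.002},
    {"tx":0.4,"ty":0,"tz":0,"wx":0,"wy":0,"wz":0},
    {"tx":0.4,"ty":0,"tz":0,"wx":0,"wy":0,"wz":0},
    {"tx":0.4,"ty":0,"tz":0,"wx":0,"wy":0,"wz":0},
    {"tx":0.1,"ty":0,"tz":0,"wx":0,"wy":0,"wz":0},
    {"tx":0,"ty":0,"tz":0,"wx":0,"wy":0,"wz":0}
  ]
}}

```text
time_s: 23.1
ee_pos: [630.4, 23.0, 74.1]
ee_rot: [180.0, -0.0, 12.3]
force: [-1.2, 0.3, -5.3]
gripper_width: 23.8
gripper_force: 40.0
```

Emit:
{"name": "move_arm", "arguments": {
  "plan": [
    {"tx":0.1,"ty":0,"tz":0,"wx":0,"wy":0,"wz":0},
    {"tx":0.1,"ty":0,"tz":0,"wx":0,"wy":0,"wz":0},
    {"tx":0,"ty":0,"tz":0,"wx":0,"wy":0,"wz":0}
  ]
}}

```text
time_s: 23.35
ee_pos: [630.8, 23.2, 74.0]
ee_rot: [-180.0, 0.2, 12.3]
force: [-3.2, -0.0, -2.4]
gripper_width: 23.8
gripper_force: 40.0
```

Emit:
{"name": "move_arm", "arguments": {
  "plan": [
    {"tx":0.1,"ty":0,"tz":0,"wx":0,"wy":0,"wz":0},
    {"tx":0,"ty":0,"tz":0,"wx":0,"wy":0,"wz":0},
    {"tx":0,"ty":0,"tz":0,"wx":0,"wy":0,"wz":0}
  ]
}}

```text
time_s: 23.6
ee_pos: [630.8, 23.2, 74.0]
ee_rot: [-180.0, 0.3, 12.3]
force: [-4.7, -1.6, -1.8]
gripper_width: 24.2
gripper_force: 40.0
```

```bash
python3 -c "
from h import *
x,y=pw(-69,0); go(x,y,74,12.3);print(env.state()['torque'])"
```

```text
t 23.6 pos [630.8  23.2  74. ] [-179.97    0.25   12.3 ] F [-4.7 -1.6 -1.8] w 24.2 q6 78.8
turn first, rad [-0.0004  0.0044 -0.    ] then cm in goal axes [0.111 0.029 0.   ]
[-0.33458119  1.3782184  -0.09962624]
```

Emit:
{"name": "move_arm", "arguments": {
  "plan": [
    {"tx":0.1,"ty":0,"tz":0.1,"wx":0,"wy":0,"wz":0},
    {"tx":0.1,"ty":0,"tz":0,"wx":0,"wy":0,"wz":0},
    {"tx":0,"ty":0,"tz":0,"wx":0,"wy":0,"wz":0},
    {"tx":0,"ty":0,"tz":0,"wx":0,"wy":0,"wz":0}
  ]
}}

```text
time_s: 23.93
ee_pos: [630.9, 23.2, 74.1]
ee_rot: [-180.0, 0.4, 12.3]
force: [-11.5, -2.0, 5.5]
gripper_width: 23.9
gripper_force: 40.0
```

```bash
python3 -c "
from h import *
x,y=pw(-69,0); go(x,y,74,12.3);print(env.state()['torque'])"
```

```text
t 23.93 pos [630.9  23.2  74.1] [-179.97    0.44   12.3 ] F [-11.5  -2.    5.5] w 23.9 q6 78.8
turn first, rad [-0.0005  0.0077 -0.    ] then cm in goal axes [0.104 0.026 0.008]
[-0.43083336  2.17413456 -0.10724945]
```

Emit:
{"name": "move_arm", "arguments": {
  "plan": [
    {"tx":0,"ty":0,"tz":0,"wx":0,"wy":0,"wz":0},
    {"tx":0,"ty":0,"tz":0,"wx":0,"wy":0,"wz":0},
    {"tx":0,"ty":0,"tz":0,"wx":0,"wy":0,"wz":0},
    {"tx":0,"ty":0,"tz":0,"wx":0,"wy":0,"wz":0},
    {"tx":-0.3,"ty":0,"tz":-1,"wx":0,"wy":0,"wz":0},
    {"tx":0,"ty":0,"tz":-2,"wx":0,"wy":0,"wz":0},
    {"tx":0,"ty":0,"tz":-2,"wx":0,"wy":0,"wz":0},
    {"tx":0,"ty":0,"tz":-2,"wx":0,"wy":0,"wz":0},
    {"tx":0,"ty":0,"tz":-1,"wx":0,"wy":0,"wz":0},
    {"tx":0,"ty":0,"tz":0,"wx":0,"wy":0,"wz":0},
    {"tx":0,"ty":0,"tz":0,"wx":0,"wy":0,"wz":0}
  ],
  "gripper": 5.0
}}

```text
time_s: 24.85
ee_pos: [632.1, 23.4, 153.5]
ee_rot: [180.0, -0.1, 12.3]
force: [-0.3, 0.1, -0.9]
gripper_width: 50.3
gripper_force: 0.0
```

```bash
python3 -c "
from h import *
x,y=pw(-134,-125); go(x,y,154,12.3)"
```

```text
t 24.85 pos [632.1  23.4 153.5] [ 1.7999e+02 -6.0000e-02  1.2310e+01] F [-0.3  0.1 -0.9] w 50.3 q6 78.8
turn first, rad [ 0.0001 -0.001   0.0001] then cm in goal axes [-6.517 12.519 -0.05 ]
```

Emit:
{"name": "move_arm", "arguments": {
  "plan": [
    {"tx":-0.7,"ty":1.3,"tz":0,"wx":0,"wy":0,"wz":0},
    {"tx":-1,"ty":2,"tz":0,"wx":0,"wy":0,"wz":0},
    {"tx":-1.1,"ty":2.1,"tz":0,"wx":0,"wy":0,"wz":0},
    {"tx":-1.1,"ty":2.1,"tz":0,"wx":0,"wy":0,"wz":0},
    {"tx":-1.1,"ty":2.1,"tz":0,"wx":0,"wy":0,"wz":0},
    {"tx":-1,"ty":2,"tz":0,"wx":0,"wy":0,"wz":0},
    {"tx":-0.5,"ty":0.9,"tz":0,"wx":0,"wy":0,"wz":0},
    {"tx":0,"ty":0,"tz":0,"wx":0,"wy":0,"wz":0},
    {"tx":0,"ty":0,"tz":0,"wx":0,"wy":0,"wz":0}
  ],
  "gripper": 0,
  "force": 20
}}

```text
time_s: 25.6
ee_pos: [594.6, -112.7, 152.4]
ee_rot: [-179.9, 0.1, 12.2]
force: [0.7, 0.1, 0.5]
gripper_width: 0.2
gripper_force: 0.0
```

```bash
cat > chk.py <<'E'
from h import *
import sys
f=sys.argv[1]; x,y=pw(-134,-125); go(x,y,124,12.3)
gg=shot('top',f); im=cv2.imread(f'pics/{f}.png')
h=cv2.inRange(cv2.cvtColor(im,cv2.COLOR_BGR2HSV),(5,110,60),(22,255,255))
k,l,st,ce=cv2.connectedComponentsWithStats(h)
print([(ce[i].round(1).tolist(),int(st[i,4])) for i in range(1,k) if 6<st[i,4]<80 and 240<ce[i,0]<330])
E
python3 chk.py t8
```

```text
t 25.6 pos [ 594.6 -112.7  152.4] [-1.7993e+02  6.0000e-02  1.2230e+01] F [0.7 0.1 0.5] w 0.2 q6 65.9
turn first, rad [-0.0013  0.001  -0.0013] then cm in goal axes [0.049 0.015 2.839]
[([299.4, 170.1], 12), ([290.2, 172.5], 12), ([280.4, 174.9], 12), ([271.1, 177.1], 12), ([262.1, 179.6], 7), ([306.9, 207.3], 10), ([299.2, 208.7], 32), ([289.7, 211.4], 29), ([280.3, 213.6], 27), ([270.8, 215.8], 29)]
```

The rack sits as before, to within 0.4 px. Second press.

Emit:
{"name": "move_arm", "arguments": {
  "plan": [
    {"tx":0,"ty":0,"tz":1,"wx":0,"wy":0,"wz":0},
    {"tx":0,"ty":0,"tz":1,"wx":0,"wy":0,"wz":0},
    {"tx":0,"ty":0,"tz":0.5,"wx":0,"wy":0,"wz":0},
    {"tx":0,"ty":0,"tz":0.5,"wx":0,"wy":0,"wz":0},
    {"tx":0,"ty":0,"tz":0.6,"wx":0,"wy":0,"wz":0},
    {"tx":0,"ty":0,"tz":0.6,"wx":0,"wy":0,"wz":0},
    {"tx":0,"ty":0,"tz":0.6,"wx":0,"wy":0,"wz":0},
    {"tx":0,"ty":0,"tz":0.6,"wx":0,"wy":0,"wz":0},
    {"tx":0,"ty":0,"tz":0.6,"wx":0,"wy":0,"wz":0},
    {"tx":0,"ty":0,"tz":0.6,"wx":0,"wy":0,"wz":0},
    {"tx":0,"ty":0,"tz":0.6,"wx":0,"wy":0,"wz":0},
    {"tx":0,"ty":0,"tz":0.6,"wx":0,"wy":0,"wz":0}
  ]
}}

```text
time_s: 26.65
ee_pos: [595.1, -112.5, 74.8]
ee_rot: [-180.0, -0.0, 12.3]
force: [-3.6, 1.6, 5.7]
gripper_width: 0.4
gripper_force: 2.9
```

Emit:
{"name": "move_arm", "arguments": {
  "plan": [
    {"tx":0,"ty":0,"tz":0.4,"wx":0,"wy":0,"wz":0},
    {"tx":0,"ty":0,"tz":0.3,"wx":0,"wy":0,"wz":0},
    {"tx":0,"ty":0,"tz":0.2,"wx":0,"wy":0,"wz":0},
    {"tx":0,"ty":0,"tz":0.2,"wx":0,"wy":0,"wz":0},
    {"tx":0,"ty":0,"tz":0.2,"wx":0,"wy":0,"wz":0},
    {"tx":0,"ty":0,"tz":0,"wx":0,"wy":0,"wz":0}
  ]
}}

```text
time_s: 27.15
ee_pos: [596.2, -112.3, 64.2]
ee_rot: [180.0, -0.2, 12.3]
force: [-4.1, 1.0, 14.5]
gripper_width: 0.3
gripper_force: 7.4
```

Emit:
{"name": "move_arm", "arguments": {
  "plan": [
    {"tx":0,"ty":0,"tz":0.2,"wx":0,"wy":0,"wz":0},
    {"tx":0,"ty":0,"tz":0.15,"wx":0,"wy":0,"wz":0},
    {"tx":0,"ty":0,"tz":0,"wx":0,"wy":0,"wz":0}
  ]
}}

```text
time_s: 27.4
ee_pos: [596.7, -112.2, 61.0]
ee_rot: [180.0, -0.3, 12.3]
force: [-5.8, 2.4, 15.0]
gripper_width: 0.5
gripper_force: 7.9
```

Emit:
{"name": "move_arm", "arguments": {
  "plan": [
    {"tx":0,"ty":0,"tz":0.15,"wx":0,"wy":0,"wz":0},
    {"tx":0,"ty":0,"tz":0.15,"wx":0,"wy":0,"wz":0},
    {"tx":0,"ty":0,"tz":0,"wx":0,"wy":0,"wz":0}
  ]
}}

```text
time_s: 27.65
ee_pos: [596.8, -112.2, 60.3]
ee_rot: [179.9, -0.3, 12.3]
force: [-8.8, 2.7, 26.4]
gripper_width: 0.4
gripper_force: 13.7
```

Emit:
{"name": "move_arm", "arguments": {
  "plan": [
    {"tx":0,"ty":0,"tz":0.15,"wx":0,"wy":0,"wz":0},
    {"tx":0,"ty":0,"tz":0,"wx":0,"wy":0,"wz":0},
    {"tx":0,"ty":0,"tz":0,"wx":0,"wy":0,"wz":0}
  ]
}}

```text
time_s: 27.9
ee_pos: [596.9, -112.3, 60.1]
ee_rot: [179.9, -0.4, 12.3]
force: [-10.2, 3.9, 32.6]
gripper_width: 0.6
gripper_force: 17.1
```

Same hard stop at z = 60 with 33 N. I'll raise the lever and check the end state.

Emit:
{"name": "move_arm", "arguments": {
  "plan": [
    {"tx":0,"ty":0,"tz":-0.6,"wx":0,"wy":0,"wz":0},
    {"tx":0,"ty":0,"tz":-0.8,"wx":0,"wy":0,"wz":0},
    {"tx":0,"ty":0,"tz":-0.8,"wx":0,"wy":0,"wz":0},
    {"tx":0,"ty":0,"tz":-0.8,"wx":0,"wy":0,"wz":0},
    {"tx":0,"ty":0,"tz":-0.8,"wx":0,"wy":0,"wz":0},
    {"tx":0,"ty":0,"tz":-0.8,"wx":0,"wy":0,"wz":0},
    {"tx":0,"ty":0,"tz":-0.8,"wx":0,"wy":0,"wz":0},
    {"tx":0,"ty":0,"tz":-0.8,"wx":0,"wy":0,"wz":0},
    {"tx":0,"ty":0,"tz":-0.8,"wx":0,"wy":0,"wz":0},
    {"tx":0,"ty":0,"tz":-1,"wx":0,"wy":0,"wz":0},
    {"tx":0,"ty":0,"tz":-1.5,"wx":0,"wy":0,"wz":0},
    {"tx":0,"ty":0,"tz":-2,"wx":0,"wy":0,"wz":0}
  ]
}}

```text
time_s: 28.9
ee_pos: [594.0, -112.7, 168.4]
ee_rot: [-179.9, 0.2, 12.3]
force: [0.5, 0.8, 0.3]
gripper_width: 0.7
gripper_force: 0.0
```

Emit:
{"name": "move_arm", "arguments": {
  "plan": [
    {"tx":0,"ty":0,"tz":-2,"wx":0,"wy":0,"wz":0},
    {"tx":0,"ty":0,"tz":-2,"wx":0,"wy":0,"wz":0},
    {"tx":0,"ty":0,"tz":0,"wx":0,"wy":0,"wz":0},
    {"tx":0,"ty":0,"tz":0,"wx":0,"wy":0,"wz":0},
    {"tx":0,"ty":0,"tz":0,"wx":0,"wy":0,"wz":0},
    {"tx":0,"ty":0,"tz":0,"wx":0,"wy":0,"wz":0}
  ]
}}

```text
time_s: 29.4
ee_pos: [594.2, -112.5, 207.5]
ee_rot: [-179.9, 0.2, 12.3]
force: [-1.1, -0.5, -0.2]
gripper_width: 0.7
gripper_force: 0.0
```

```bash
python3 chk.py t9; python3 -c "
from h import *
shot('side','s9'); 
def caps(f):
    im=cv2.imread(f'pics/{f}.png'); h=cv2.inRange(cv2.cvtColor(im,cv2.COLOR_BGR2HSV),(5,110,60),(22,255,255))
    k,l,st,ce=cv2.connectedComponentsWithStats(h); return [(ce[i].round(1).tolist(),st[i,1:4:2].tolist(),int(st[i,4])) for i in range(1,k) if 5<st[i,4]<80 and 255<ce[i,0]<330 and 200<ce[i,1]<240]
print(caps('s7'));print(caps('s9'))
a,b=cv2.imread('pics/top0.png').astype(int),cv2.imread('pics/t9.png').astype(int)
for n,(u0,u1,v0,v1) in dict(bottle=(155,220,150,200),tub=(405,470,215,290)).items(): d=abs(a-b)[v0:v1,u0:u1].max(2); print(n,(d>40).sum(),d.size)"
```

```text
t 29.4 pos [ 594.2 -112.5  207.5] [-1.7993e+02  1.7000e-01  1.2300e+01] F [-1.1 -0.5 -0.2] w 0.7 q6 65.9
turn first, rad [-0.0012  0.0029  0.0001] then cm in goal axes [0.081 0.047 8.348]
[([299.4, 170.4], 14), ([290.2, 172.6], 15), ([280.7, 174.9], 15), ([271.2, 177.2], 12), ([262.1, 179.9], 7), ([307.5, 207.0], 17), ([299.2, 208.8], 31), ([289.7, 211.4], 29), ([280.3, 213.6], 27), ([270.8, 215.7], 29)]
[([299.2, 209.3], [207, 5], 12), ([268.6, 215.8], [213, 6], 21), ([310.2, 217.2], [215, 5], 17), ([274.0, 219.9], [217, 6], 23), ([316.2, 217.9], [217, 3], 8), ([279.4, 223.4], [220, 7], 23), ([285.0, 227.4], [224, 7], 25), ([290.0, 231.5], [228, 7], 13)]
[([299.1, 209.3], [206, 7], 14), ([304.4, 213.5], [212, 4], 17), ([310.0, 215.9], [213, 6], 24), ([273.5, 220.8], [214, 14], 77), ([316.1, 217.8], [217, 3], 8), ([285.1, 228.3], [225, 7], 28), ([290.4, 233.1], [229, 7], 16)]
bottle 0 3250
tub 1040 4875
```

The front row now reads about 1 px lower than when it was proud. The tub pixels differ, probably from the arm's shadow, so I'll check its outline and then hand in.

```bash
python3 -c "
from h import *
for f in('top0','t9','side0','s9'):
    h=cv2.inRange(cv2.cvtColor(cv2.imread(f'pics/{f}.png'),cv2.COLOR_BGR2HSV),(23,120,40),(35,255,255)); n,l,st,ce=cv2.connectedComponentsWithStats(h); i=1+st[1:,4].argmax(); print(f,st[i])
im=cv2.imread('pics/t9.png');g=load('t9');print('grip dark?',[im[int(v),int(u)].tolist() for u,v in proj(g,[[*pw(-165,-125),163],[*pw(-180,-125),165]])])"
```

```text
top0 [ 409  223   51   54 2265]
t9 [ 409  223   51   53 2248]
side0 [ 280  297   81   86 4103]
s9 [ 279  297   82   86 4082]
grip dark? [[34, 29, 30], [25, 26, 23]]
```

```bash
python3 -c "
from workcell import env
print(env.job_done())"
```

```text
the job is handed in; nothing more can be done
None
```

I pressed both rows to the lever's hard stop (35 N and 33 N, 15 N needed) and left the rack square against the stop with the lever up. The tub and bottle did not move, and I handed the job in at about 29 s; the caps could only be checked indirectly, by lever travel and force and, for the first row, a roughly 1 px drop in the side view.

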